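# Bring the pump rotor's lock ring down to its groove with the ring pliers

## Robot

A 6-joint arm with a two-finger parallel gripper is mounted at the origin on the work surface. World frame = base frame: x ahead of the robot, y to its left, z up, the work surface at z = 0. Lengths are in m, angles in degrees, forces in N, time in s.
With the tool pointing down it reaches from about 0.4 to 0.825 m from the base axis. Payload 7 kg.
Tool frame: the origin (TCP) lies at the very end of the fingers, on their centre line; the grasp point (between the pads) lies 19 mm behind it; x points along the fingers, z is the direction in which the jaws open and shut, and the axes are right-handed (so a half turn about x gives the same grasp; the last joint's range is limited). The gripper opens to 88 mm and grips with 3 to 60 N. Pads are 19 mm wide; open, the fingers measure 130 mm over their backs; the gripper's body (78 mm by 193 mm) begins 47 mm behind the grasp point.
Start: joints at [-52.076, 20.546, 0.682, 0, -70.136, -16.507], TCP at [0.246, -0.628, 0.227] pointing down, gripper open.
Joint ranges: [-176.03, 176.03], [-82.01, 121.73], [-58.28, 71.71], [-173.87, 95.51], [-174.79, -0.11], [-173.66, 173.66]. Speed limits (degrees/s): [136.94, 136.94, 172.46, 180, 180, 180].

## Interface

Orientations are given as a 3x3 rotation matrix whose columns are the frame's x, y, z axes.
In Python, from station import bot gives the robot as it stands.
- The arm moves only by the tool jog_arm, never from a script. Its argument "deltas" is a list of rows, each a list of 3 entries, a list of its own where there are three numbers: the opening, from -1 (shut) to 1 (fully open), then the shift along the tool's x, y, z in m, then the turn, a rotation vector about the tool's x, y, z in degrees. In form: [[grip, [x, y, z], [ax, ay, az]], ...]. A call has 1 to 20 rows; each row shifts and turns the commanded pose from where the row before left it, along the tool's axes as they then stand; what a row does not reach is not made up. A row lasts 1/8 s, in which the tool goes at most 62.5 mm and 10.7 degrees, less where a joint would pass 70% of its speed; a pose out of reach is approached as far as the arm can. A call is refused whole if a number of a shift passes 0.0625 or a number of a turn 10.7, either way. A call with a gripper value outside its range is refused whole. The fingers move at their own pace and stop on an object; the grip force is fixed at half the most. Time passes only in rows, so rows that do not move let the fingers close. It gives the time, the measured TCP pose, the force and the opening at its end, in the units of the state.
- bot.get_state(): the state, without advancing time (a new reading comes with each control period).
- bot.capture(name): name is "scene" or "top" or "wrist"; returns (picture, depth): 400x640x3 uint8, blue, green, red; 400x640 float32, m along the optical axis (not along the pixel's ray), 0 where there is no reading.
- bot.camera_model(name): a dict with "camera_matrix" (3x3 intrinsics, pixels), "k1" (the pictures are not rectified: a ray, as slopes to the right and down, at radius r is drawn at 1 + k1 r^2 times it, then the intrinsics apply), "R" (3x3) and "t" (3): a world point X has camera coordinates R X + t. Camera axes: x right, y down, z forward; pixel columns grow to the right and rows downward; lengths in m; the calibration is good to about 2 mm. A picture is of the moment at which its call begins: read the wrist's pose just before it. camera_model takes no time and is no camera call; for the wrist camera it gives the pose at the moment of the call.
- bot.job_done(): hands the job in, once; it reports no verdict.
Trained networks look in the newest picture that a camera, given by its name, has taken for a name from the list of things; names that differ only in an ending like _2 or _b are one class to them, and where a whole thing is asked for, a point or a joint stands for the part that bears it (a point fixed in the world has none). Each returns a list of dicts, best first, with "conf" (0 to 1); they miss things now and then, are a little off and sometimes report something else, mostly with a low value. They report only what shows in the picture. A call takes as long as a camera call.
- bot.search_frame(camera, query): "rect" ([left, top, width, height] in pixels, round what is visible of it).
The state is a dict: "time_s": time; "q": joint angles; "joint_vel": joint speeds; "joint_efforts": joint torques, N m; "position": TCP position; "tool_rot": TCP orientation; "force": force on the tool from outside, world axes, zero at the start; "wrist_torque": the same for the moment, N m; "finger_gap": opening from 0.0 (shut) to 1.0 (fully open).
Only numpy, scipy, OpenCV 4.12 (cv2) and the standard library are available. Lean on these libraries where they do the work, as an engineer would, in place of code of your own. Each camera call takes 0.05 s, during which the arm holds its last target.

## Task

Take the lock-ring pliers out of the tool stand and use their tips in the gap of the lock ring lying on the white bench block to spread it and pick it up. Lower the spread ring over the shaft stub of the pump head until it is level with the groove just above the rotor hub, without forcing it or disturbing the other things on the bench. Finish holding it there: gripper still squeezing the pliers, the ring still spread well clear of the shaft all round, level and in line with the groove, and not pressed down, ready for me to check before it is let go.

Things in the scene. Friction and masses are not known exactly. Their poses are not given: they have to be found in the camera images.
- stand: grey tool block fixed to the bench, 64 x 116 x 62 mm (x, y, z); origin under its centre, z up, yaw up to 0.4 rad. The pliers stand tips down in a pocket (mouth 11 mm in x, 23 mm in y; 54 mm deep, wider inside) 12 mm towards +y of its centre: there the handles may be squeezed to 50 mm, more jams the jaws. Four short driver handles, 27 mm above the top, stand in its -y half
- pliers: steel lock-ring pliers, 156 mm long, 140 g, loose in the stand, tips down. Origin at the pivot (boss 20 mm across), z up along the handles, y the line along which handles and tips move, x across the flat pliers; front and back alike. Arms do not cross: squeezing the handles spreads the tips. Jaws 7 mm in x, 14.4 mm over both in y at rest, down to 58 mm below the pivot
- plier_grip (a point): point midway between the black rubber handles where they are gripped by their outer faces, 62 mm above the pivot. Handles 18 mm wide in x, 35 to 89 mm above the pivot, leaning out 0.11 rad; here 62 mm over the outside at rest, 30 mm at the stop. Each pushes out with 6 N at rest, about 11 N at the stop, 23 N with the ring spread. Squeezing to the stop lowers pivot and tips about 6 mm against the fingers
- pliers_a (a joint): how far the +y arm of the pliers is squeezed, rad: 0 at rest, 0.26 at the stop screw; each 0.1 rad takes 6.2 mm off each handle's half width and moves each tip 6.2 mm outward
- pliers_b (a joint): the same for the -y arm; the arms move evenly
- tip_a (a point): point on the outer face of the +y plier tip, mid height: 62 mm below the pivot, 4.3 mm to +y at rest; moves with the arm. The flat tips, 6 mm in x and 3 mm in y, reach from 58 to 66 mm below the pivot under a step where the jaw is about 3 mm wider; the ring ends sit against their outer faces below that step. Outer faces 8.6 mm apart at rest, 40 mm at the stop
- tip_b (a point): the same point on the -y plier tip
- block: white plastic bench block fixed to the bench, 60 x 60 x 30 mm; origin under its centre. The ring lies on its top with both ends hanging clear over its -x edge, which looks towards the robot within 0.45 rad
- ring: dark steel plain-ended lock ring lying flat: 28.4 mm inside, 38.4 mm outside diameter relaxed, 3 mm thick, 16 g. Origin at the centre of the relaxed ring on its underside, z up, gap towards -x; it is the frame of the ring's back, from which the two springy arms open. Straight ends 12 mm long reach out from 13 to 25 mm on the -x side of the origin; plier tips go between them 20 mm from the origin
- end_a (a point): midpoint of the gap-side face of the ring's +y end, 20 mm towards -x and 10.5 mm towards +y of the origin at rest, at mid thickness; moves with the arm. It presses back on the tip with about 2.5 N at first touch and 8 N at full spread. The facing sides slant 0.12 rad at rest, closer at their outer ends
- end_b (a point): the same point on the ring's -y end; the gap between the two is 21 mm at rest, about 39 mm at full spread
- ring_a (a joint): opening of the ring's +y arm, rad: 0 relaxed; about 0.1 when it grips the 30 mm shaft, about 0.29 with the pliers squeezed to their stop, which leaves about 2 mm free all round the shaft
- ring_b (a joint): opening of the ring's -y arm, rad, like ring_a
- ring_mid (a point): middle of the opening of the fully spread ring: 3 mm towards the gap from the ring's origin, at mid thickness; this point goes onto the shaft axis
- pump: peristaltic pump head fixed face up: base plate 150 x 150 mm, roller rotor 100 mm across with its top at 48 mm, curved track 46 mm high round its +x half, in the middle hub and shim (38 mm across, top at 60 mm) and the steel shaft stub. Origin under its centre, shaft axis along z through it. Stub 30 mm in diameter up to 76 mm, then a cone to 22 mm at its top at 82 mm
- groove (a point): centre of the ring groove on the shaft axis, 62.5 mm above the bench; the groove is 5 mm high (60 to 65 mm), 27 mm in diameter, directly on the shim
- shaft_top (a point): centre of the top of the shaft stub, 82 mm above the bench
- bottle_clear: clear glass 250 ml laboratory bottle with a white screw cap, 70 mm across, 135 mm tall; origin under its centre, a bystander to leave alone
- bottle_amber: amber glass 250 ml laboratory bottle with a blue screw cap, 70 mm across, 135 mm tall; origin under its centre, a bystander to leave alone
- grease: grey jar with a white lid, 52 mm across, 42 mm tall; origin under its centre, a bystander to leave alone
- cap: loose white screw cap lying open side up, 47 mm across, 26 mm tall; origin under its centre, a bystander to leave alone
- roller1: spare white pump roller standing on end, 24 mm across, 24 mm tall; origin under its centre, a bystander to leave alone
- roller2: second spare white pump roller standing on end, 24 mm across, 24 mm tall; origin under its centre, a bystander to leave alone
- hexkey: dark hex key lying flat, 6 mm thick, long leg 90 mm along its x axis; a bystander to leave alone

How it is judged:
By the outcome, as a careful person would: the job done as asked, in the order asked, and still so for the second after the job is handed in, while the arm keeps its last pose, push and grip.
It also fails if it takes over 58 s, if anything falls off the work surface, if the arm or the gripper's body presses on something with over 40 N, if the wrist force passes 120 N, or if a joint passes its speed limit or range.

## Working session

There is one attempt and no reset: what is moved stays moved. The work goes in short steps, Python scripts to look and compute and a tool call to move; the robot and the scene stay as the last step left them, time stands still between calls to the robot, and variables do not carry over. Pictures are saved under pics/ and viewed, and the job is handed in when it is done.

Besides the shell and the picture viewer there is one more tool, called by a JSON object that holds its "op" and its "data". jog_arm: Moves the arm, as the interface text tells. Its arguments: {"type":"object","properties":{"deltas":{"type":"array"}},"required":["deltas"]}

```bash
ls; mkdir -p pics; cat > h.py <<'E'
import numpy as np, cv2
from station import bot
def cap(n,fn):
    m=bot.camera_model(n); im,d=bot.capture(n); cv2.imwrite('pics/%s.png'%fn,im); np.savez('pics/%s.npz'%fn,im=im,d=d,K=m['camera_matrix'],k1=m['k1'],R=m['R'],t=m['t']); return im,d,m
def load(fn):
    z=np.load('pics/%s.npz'%fn); return z['im'],z['d'],dict(camera_matrix=z['K'],k1=float(z['k1']),R=z['R'],t=z['t'])
def und(m,uv):
    K=np.array(m['camera_matrix']);uv=np.atleast_2d(np.asarray(uv,float))
    x=(uv[:,0]-K[0,2])/K[0,0];y=(uv[:,1]-K[1,2])/K[1,1]
    a=x.copy();b=y.copy()
    for _ in range(20):
        s=1+m['k1']*(a*a+b*b);a=x/s;b=y/s
    return np.c_[a,b,np.ones(len(a))]
def ray_z(m,uv,z):
    d=und(m,uv)@np.array(m['R']); c=-np.array(m['R']).T@np.array(m['t'])
    s=(z-c[2])/d[:,2]; return c+d*s[:,None]
def px3(m,uv,dep):
    uv=np.atleast_2d(uv); p=und(m,uv)*np.array([dep[int(v),int(u)] for u,v in uv])[:,None]
    return (p-np.array(m['t']))@np.array(m['R'])
def cloud(m,dep):
    h,w=dep.shape;u,v=np.meshgrid(np.arange(w),np.arange(h))
    p=und(m,np.c_[u.ravel(),v.ravel()])*dep.reshape(-1,1)
    return ((p-np.array(m['t']))@np.array(m['R'])).reshape(h,w,3)
def proj(m,X):
    c=np.atleast_2d(X)@np.array(m['R']).T+np.array(m['t']);a=c[:,:2]/c[:,2:];r=(a**2).sum(1,keepdims=True);a=a*(1+m['k1']*r)
    K=np.array(m['camera_matrix']);return np.c_[a[:,0]*K[0,0]+K[0,2],a[:,1]*K[1,1]+K[1,2]]
E
python3 - <<'E'
from h import *
np.set_printoptions(precision=4,suppress=True)
for n in ['scene','top','wrist']:
    im,d,m=cap(n,n+'0'); print(n,m['camera_matrix'],m['k1'],-m['R'].T@m['t'])
    for q in ['stand','pliers','block','ring','pump']:
        if n!='wrist': print(q,[(r['rect'],round(r['conf'],2)) for r in bot.search_frame(n,q)][:3])
s=bot.get_state();print(s)
E
```

```text
pics
scene [[383.2437   0.     314.495 ]
 [  0.     383.2437 197.0691]
 [  0.       0.       1.    ]] -0.07033463832995862 [ 1.2021 -0.2415  0.5514]
stand [([368.9, 170.6, 50.5, 41.8], 0.9), ([402.5, 136.2, 9.2, 30.5], 0.33)]
pliers [([390.4, 139.0, 24.9, 40.0], 0.84), ([389.0, 144.3, 10.6, 34.4], 0.7), ([401.7, 135.7, 16.5, 29.4], 0.57)]
block [([172.2, 223.3, 34.5, 31.5], 0.62)]
ring [([181.6, 222.0, 14.6, 13.3], 0.41)]
pump [([269.9, 202.3, 79.0, 61.7], 0.77)]
top [[392.4449   0.     327.4792]
 [  0.     392.4449 194.9538]
 [  0.       0.       1.    ]] -0.03467142749447882 [0.4674 0.0276 1.0061]
stand [([198.4, 205.2, 56.6, 34.1], 0.97), ([294.9, 173.4, 63.1, 67.2], 0.19)]
pliers [([189.4, 210.8, 35.8, 12.5], 0.72), ([190.7, 215.6, 21.6, 10.4], 0.67)]
block [([414.5, 218.4, 27.3, 27.4], 0.68), ([395.9, 126.4, 34.9, 38.4], 0.34)]
ring [([366.7, 270.0, 18.1, 16.8], 0.5), ([425.1, 234.1, 7.6, 13.5], 0.46), ([396.0, 125.3, 36.6, 36.6], 0.42)]
pump [([217.7, 213.5, 4.5, 9.5], 0.74), ([394.4, 125.0, 37.2, 36.5], 0.41)]
wrist [[307.1457   0.     322.0454]
 [  0.     307.1457 201.6991]
 [  0.       0.       1.    ]] 0.002432080682675598 [ 0.1832 -0.6521  0.3849]
{'time_s': 0.65, 'q': array([-52.0763,  20.5448,   0.6821,  -0.0016, -70.1387, -16.507 ]), 'joint_vel': array([ 0.1218,  0.0019, -0.0101, -0.004 ,  0.0227, -0.1152]), 'joint_efforts': array([ -0.0011, -58.2082,  29.3218,   7.0005,   0.0124,   0.    ]), 'position': array([ 0.2464, -0.6284,  0.2266]), 'tool_rot': array([[ 0.    , -0.931 , -0.3651],
       [ 0.    , -0.3651,  0.931 ],
       [-1.    , -0.    ,  0.    ]]), 'force': array([ 0.3166,  0.2465, -0.2092]), 'wrist_torque': array([-0.0032,  0.0429, -0.0198]), 'finger_gap': 0.9957271934012488}
```

View pics/scene0.png

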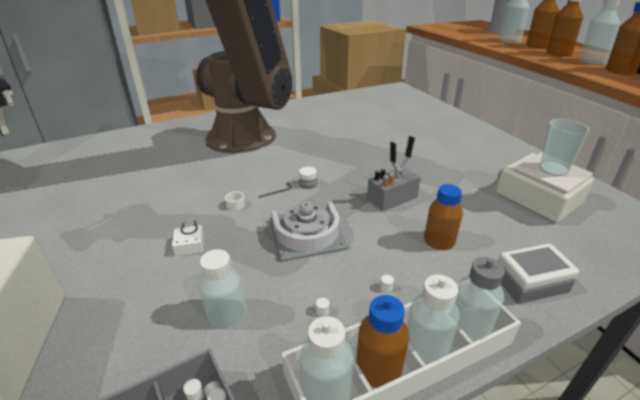

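View pics/top0.png

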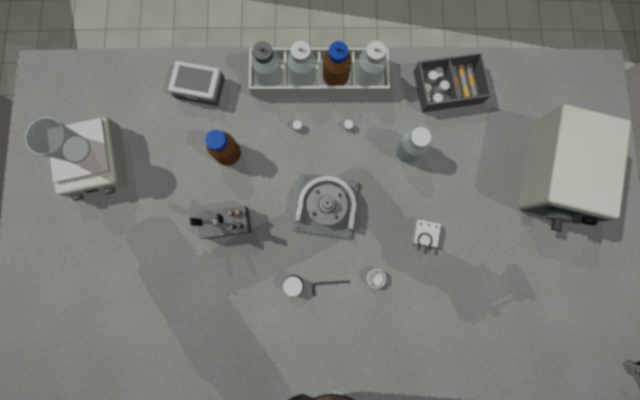

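View pics/wrist0.png

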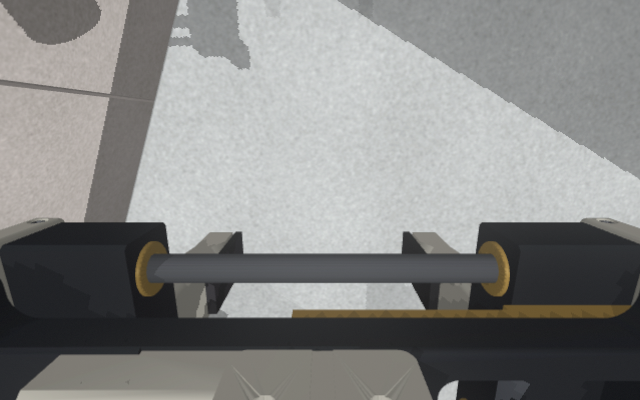

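```bash
python3 - <<'E'
from h import *
im,d,m=load('top0')
a=cv2.resize(im[180:270,170:270],None,fx=7,fy=6,interpolation=3)[:540]
cv2.imwrite('pics/t_st.png',a)
b=np.hstack([cv2.resize(im[165:245,285:365],(400,400),interpolation=3),cv2.resize(im[210:260,405:455],(400,400),interpolation=3)])
cv2.imwrite('pics/t_pb.png',b)
C=cloud(m,d)
np.set_printoptions(precision=4,suppress=True)
def reg(n,sl,zlo,zhi):
    P=C[sl].reshape(-1,3);P=P[(P[:,2]>zlo)&(P[:,2]<zhi)]
    (c,s,an)=cv2.minAreaRect((P[:,:2]*1000).astype(np.float32)); print(n,len(P),P.mean(0),c,s,an)
reg('stand top',np.s_[195:245,190:265],.057,.067)
reg('pl',np.s_[195:245,170:265],.1,.3)
reg('block',np.s_[210:260,405:455],.025,.04)
reg('base',np.s_[160:250,280:370],.004,.02)
reg('shaft',np.s_[160:250,280:370],.07,.1)
reg('hub',np.s_[160:250,280:370],.055,.1)
reg('grease',np.s_[270:305,275:310],.03,.06)
reg('cap',np.s_[260:300,360:395],.015,.06)
print(C[100:110,60:64,2].mean(), np.median(C[300:350,300:500,2]))
E
```

```text
stand top 991 [0.536  0.2576 0.0611] (537.3751220703125, 258.3698425292969) (64.73684692382812, 115.74610900878906) 7.456520080566406
pl 171 [0.5339 0.2754 0.1432] (535.0040893554688, 270.1725158691406) (17.37442398071289, 65.128662109375) 7.993143081665039
block 600 [ 0.5034 -0.245   0.0295] (497.99066162109375, -244.46511840820312) (60.55461120605469, 74.99810028076172) 78.43953704833984
base 1493 [0.5631 0.0082 0.0113] (583.95654296875, 9.288314819335938) (255.40310668945312, 194.40936279296875) 76.12841033935547
shaft 126 [0.5775 0.0054 0.0794] (577.6951904296875, 5.136537551879883) (28.809650421142578, 26.809934616088867) 87.99755859375
hub 185 [0.5767 0.0054 0.0731] (578.6063232421875, 4.706926345825195) (34.120643615722656, 34.81232833862305) 89.27265167236328
grease 301 [0.381  0.0907 0.0411] (381.5346984863281, 91.15011596679688) (43.55561447143555, 45.28339385986328) 89.42266082763672
cap 90 [ 0.3948 -0.1148  0.0237] (395.2490539550781, -114.0339584350586) (44.17295455932617, 46.35152816772461) 1.1970247030258179
-0.0007424218075726171 -0.0010794163872876424
```

View pics/t_st.png

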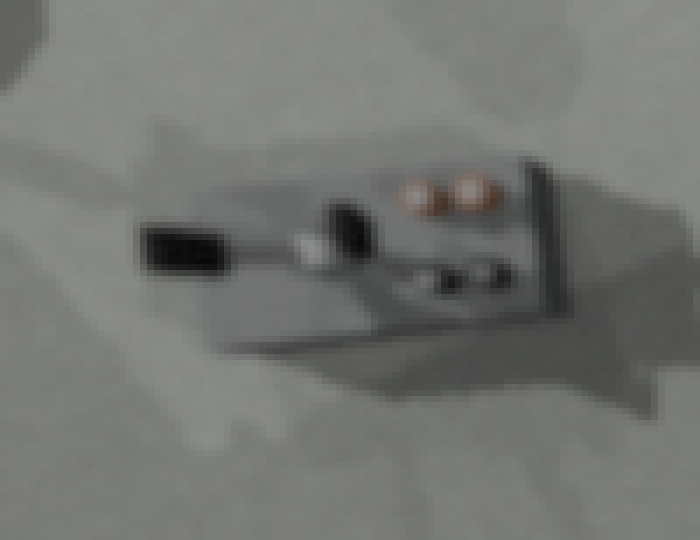

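View pics/t_pb.png

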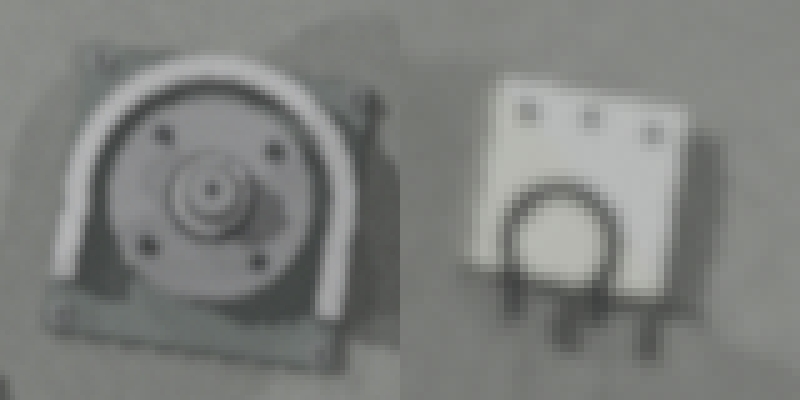

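```bash
cat >> h.py <<'E'
def pose():
    s=bot.get_state();return np.array(s['position']),np.array(s['tool_rot']),s
def zang(R): return np.degrees(np.arctan2(R[1,2],R[0,2]))
def plan(tgt,ang=None,cur=None):
    p,R,s=pose()
    a0=zang(R); a1=a0 if ang is None else ang
    # turn about tool x: +turn -> z angle decreases (x down)
    a=np.radians(a1); z=np.array([np.cos(a),np.sin(a),0]);x=np.array([0,0,-1.]);y=np.cross(z,x)
    T=np.c_[x,y,z]; d=T.T@(np.array(tgt)-p)
    print('turn x',a0-a1,'then shift xyz',np.round(d,4),'n>=',np.abs(d).max()/.06, 'dist n',np.linalg.norm(d)/.0625,'|',np.round(p,4))
E
python3 - <<'E'
from h import *
np.set_printoptions(precision=4,suppress=True)
p,R,s=pose(); m=bot.camera_model('wrist'); Rc=np.array(m['R']);c=-Rc.T@m['t']
print('cam in tool',R.T@(c-p),'axes in tool (cols)',R.T@Rc.T)
im,d,mt=load('top0')
for n,zz,x0 in [('block',.03,np.s_[210:260,405:455])]:
    C=cloud(mt,d)
# white mask block
g=im[210:260,405:455].min(2); mk=(g>150).astype(np.uint8); print(g.max(),mk.sum())
pts=[(405+50*(x-400)/400,210+50*y/400) for x,y in [(500,78),(690,108),(665,298),(478,262)]]
print(ray_z(mt,pts,.03))
# gap ends
pts=[(405+50*(x-400)/400,210+50*y/400) for x,y in [(515,300),(598,312),(560,240)]]
print(ray_z(mt,pts,.0315))
plan([.47,-.245,.2],80)
E
```

```text
cam in tool [-0.1584  0.0675  0.001 ] axes in tool (cols) [[ 0.0009 -0.2527  0.9675]
 [-0.0002 -0.9675 -0.2527]
 [ 1.      0.     -0.001 ]]
184 456
[[ 0.5374 -0.2225  0.03  ]
 [ 0.5272 -0.2823  0.03  ]
 [ 0.4682 -0.2714  0.03  ]
 [ 0.4802 -0.2131  0.03  ]]
[[ 0.4683 -0.2238  0.0315]
 [ 0.4642 -0.2497  0.0315]
 [ 0.4866 -0.2388  0.0315]]
turn x 31.41613533376811 then shift xyz [ 0.0266 -0.1536  0.4164] n>= 6.939182796508641 dist n 7.113144069191817 | [ 0.2464 -0.6284  0.2266]
```

```bash
python3 - <<'E'
from h import *
plan([.43,-.245,.17],80)
E
```

```text
turn x 31.41613533376811 then shift xyz [ 0.0566 -0.1142  0.4094] n>= 6.823417344730687 dist n 6.860511341782804 | [ 0.2464 -0.6284  0.2266]
```

{"op": "jog_arm", "data": {"deltas": [[1, [0, 0, 0], [10.4, 0, 0]], [1, [0, 0, 0], [10.5, 0, 0]], [1, [0, 0, 0], [10.5, 0, 0]], [1, [0.005, -0.01, 0.04], [0, 0, 0]], [1, [0.008, -0.016, 0.058], [0, 0, 0]], [1, [0.008, -0.016, 0.058], [0, 0, 0]], [1, [0.008, -0.016, 0.058], [0, 0, 0]], [1, [0.008, -0.016, 0.058], [0, 0, 0]], [1, [0.008, -0.016, 0.058], [0, 0, 0]], [1, [0.008, -0.016, 0.055], [0, 0, 0]], [1, [0.004, -0.008, 0.025], [0, 0, 0]], [1, [0, 0, 0], [0, 0, 0]], [1, [0, 0, 0], [0, 0, 0]]]}}

```text
time_s: 2.28
position: [0.4298, -0.2445, 0.1698]
tool_rot: [[0.0, -0.985, 0.173], [-0.0, 0.173, 0.985], [-1.0, -0.0, -0.0]]
force: [-0.7, -0.2, 0.2]
finger_gap: 0.997
```

```bash
python3 - <<'E'
from h import *
p,R,s=pose();print(s['time_s'],p,zang(R),s['joint_vel'])
cap('wrist','w1')
for q in ['ring','end_a','block','ring_mid']:
    print(q,[(r['rect'],round(r['conf'],2)) for r in bot.search_frame('wrist',q)][:3])
E
```

```text
2.275 [ 0.42977259 -0.24453523  0.16975563] 80.04186905817926 [-0.99734542  0.04363665 -0.00430742 -0.03229772 -0.00650499 -0.13015696]
ring [([321.3, 220.6, 31.8, 34.5], 0.86), ([318.5, 220.6, 9.1, 32.5], 0.7), ([350.3, 219.2, 5.1, 34.0], 0.47)]
end_a [([624.3, 57.8, 15.7, 50.2], 0.73), ([318.1, 219.4, 10.5, 36.8], 0.57), ([347.8, 221.2, 6.9, 29.7], 0.45)]
block [([305.1, 221.3, 57.7, 63.5], 0.67)]
ring_mid [([321.8, 221.6, 36.6, 34.1], 0.87)]
```

View pics/w1.png

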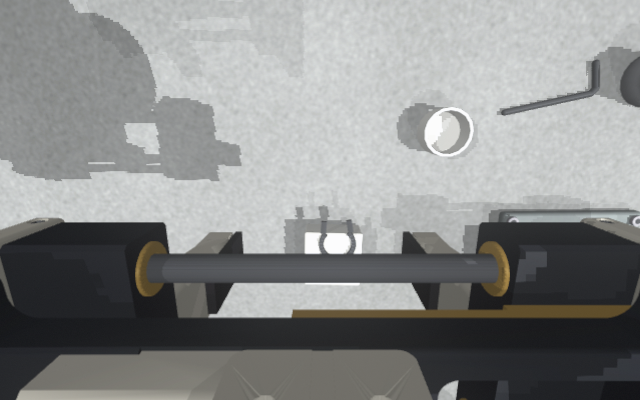

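{"op": "jog_arm", "data": {"deltas": [[1, [0, -0.04, 0], [0, 0, 0]], [1, [0.01, -0.05, 0], [0, 0, 0]], [1, [0.01, -0.01, 0], [0, 0, 0]], [1, [0, 0, 0], [0, 0, 0]], [1, [0, 0, 0], [0, 0, 0]]]}}

```text
time_s: 3.15
position: [0.5273, -0.2618, 0.1498]
tool_rot: [[-0.0, -0.985, 0.174], [0.0, 0.174, 0.985], [-1.0, 0.0, -0.0]]
force: [-0.2, 0.0, -0.4]
finger_gap: 1.0
```

```bash
python3 - <<'E'
from h import *
p,R,s=pose();print(s['time_s'],p,zang(R),s['joint_vel'])
im,d,m=cap('wrist','w2')
for q in ['ring','end_a','block','ring_mid']:
    print(q,[(r['rect'],round(r['conf'],2)) for r in bot.search_frame('wrist',q)][:3])
cv2.imwrite('pics/w2z.png',cv2.resize(im[60:230,220:440],(792,600),interpolation=3))
E
```

```text
3.15 [ 0.52725758 -0.26180942  0.14979129] 79.99119372692033 [ 0.1302881  -0.82555061  0.10873353  0.0385093   0.08590341  0.12059681]
ring [([319.8, 119.2, 38.2, 51.1], 0.77), ([355.4, 120.0, 6.1, 44.6], 0.75), ([319.4, 119.1, 12.9, 48.3], 0.74)]
end_a [([354.0, 120.1, 6.9, 44.7], 0.6), ([320.5, 118.5, 10.5, 51.8], 0.58)]
block [([303.5, 132.3, 66.3, 70.1], 0.87)]
ring_mid [([319.7, 119.6, 42.8, 49.8], 0.7)]
```

View pics/w2z.png

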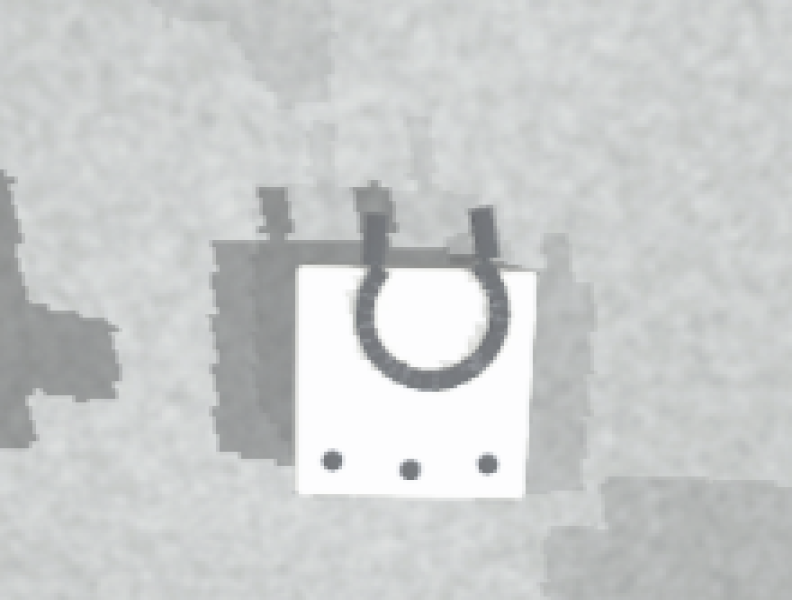

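```bash
cat > fit.py <<'E'
from h import *
from scipy.optimize import least_squares
np.set_printoptions(precision=4,suppress=True)
im,d,m=load('w2')
g=cv2.cvtColor(im,6)
# block corners (zoom px)
S=np.array([3.6,600/170])
f=lambda P:np.array(P)/S+[220,60]-0.5+0.5/S
B=ray_z(m,f([(297,266),(537,270),(524,497),(296,494)]),.03);print('block corners',B,B.mean(0))
e=[B[(i+1)%4]-B[i] for i in range(4)];print([ (np.linalg.norm(v),np.degrees(np.arctan2(v[1],v[0]))) for v in e])
mk=np.zeros_like(g);mk[134:172,316:366]=(g[134:172,316:366]<160)
n,l,st,c=cv2.connectedComponentsWithStats(mk.astype(np.uint8))
v,u=np.nonzero(mk); 
w=170.-g[v,u]
P=ray_z(m,np.c_[u,v],.0325)[:,:2]
r=least_squares(lambda q:(np.hypot(*(P-q[:2]).T)-.0167)*w/100,P.mean(0),loss='soft_l1',f_scale=.002).x
rr=np.hypot(*(P-r).T);print('ring centre',r,rr.min(),rr.max(),len(P))
E_=ray_z(m,f([(388,240),(474,235),(376,240),(485,235)]),.0315);print('end inner L,R, centrelines',E_)
mid=(E_[2]+E_[3])[:2]/2
v=r-mid;print('mid',mid,'yaw',np.degrees(np.arctan2(v[1],v[0])),np.linalg.norm(v))
print('gap',np.linalg.norm(E_[0]-E_[1]),'yaw from y', np.degrees(np.arctan2(*(E_[3]-E_[2])[[1,0]]))-90)
print('wrist block depth',d[150,308], (cloud(m,d)[150:185,306:318,2]).mean())
E
python3 fit.py
```

```text
block corners [[ 0.4688 -0.2686  0.03  ]
 [ 0.48   -0.2106  0.03  ]
 [ 0.5378 -0.2219  0.03  ]
 [ 0.5267 -0.2801  0.03  ]] [ 0.5033 -0.2453  0.03  ]
[(np.float64(0.05909225107157116), np.float64(79.02253860852143)), (np.float64(0.05887468319131659), np.float64(-11.100964045936276)), (np.float64(0.059210477390755335), np.float64(-100.81111433275794)), (np.float64(0.05904695998108464), np.float64(168.7849178174321))]
ring centre [ 0.4863 -0.2381] 0.012036689647849 0.02438559207538817 527
end inner L,R, centrelines [[ 0.4664 -0.2455  0.0315]
 [ 0.4688 -0.2247  0.0315]
 [ 0.4659 -0.2484  0.0315]
 [ 0.4693 -0.2221  0.0315]]
mid [ 0.4676 -0.2352] yaw -8.891860787094563 0.01889646253705949
gap 0.02092523232476999 yaw from y -7.422142100858068
wrist block depth 0.2744343 0.03154128286564926
```

```bash
python3 - <<'E'
from h import *
plan([.62,.006,.23],90)
E
```

```text
turn x -9.983098961323691 then shift xyz [-0.0796 -0.092   0.2677] n>= 4.46127322645766 dist n 4.704397887156291 | [ 0.528  -0.2617  0.1504]
```

{"op": "jog_arm", "data": {"deltas": [[1, [-0.01, 0, 0], [-5, 0, 0]], [1, [-0.02, -0.002, 0.02], [-5, 0, 0]], [1, [-0.015, -0.018, 0.055], [0, 0, 0]], [1, [-0.015, -0.018, 0.055], [0, 0, 0]], [1, [-0.01, -0.018, 0.055], [0, 0, 0]], [1, [-0.01, -0.018, 0.055], [0, 0, 0]], [1, [0, -0.018, 0.028], [0, 0, 0]], [1, [0, 0, 0], [0, 0, 0]], [1, [0, 0, 0], [0, 0, 0]]]}}

```text
time_s: 4.53
position: [0.6215, 0.0059, 0.2296]
tool_rot: [[-0.0, -1.0, -0.001], [-0.0, -0.001, 1.0], [-1.0, 0.0, -0.0]]
force: [-0.7, -0.3, 0.5]
finger_gap: 1.0
```

```bash
python3 - <<'E'
from h import *
p,R,s=pose();print(s['time_s'],p,zang(R),s['joint_vel'])
im,d,m=cap('wrist','w3')
cv2.imwrite('pics/w3z.png',cv2.resize(im[0:230,170:470],(780,598),interpolation=3))
plan([.59,.265,.28],97.5)
E
```

```text
4.525 [0.62145874 0.00587062 0.22955972] 90.03425105625345 [-0.94907672 -0.37884946 -0.29586248  0.10033309 -0.01065013 -0.02330821]
turn x -7.505851009934844 then shift xyz [-0.0503 -0.0027  0.2614] n>= 4.3568615204854915 dist n 4.259654617982204 | [0.6214 0.0055 0.2297]
```

View pics/w3z.png

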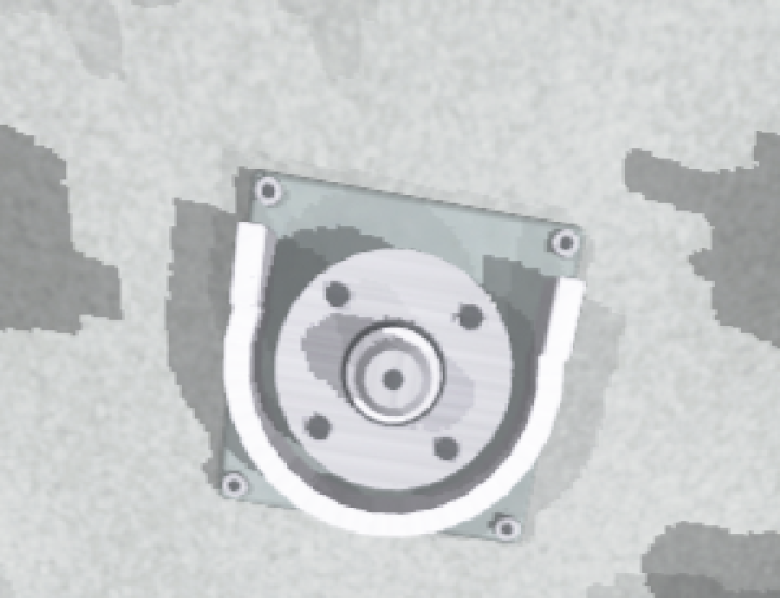

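{"op": "jog_arm", "data": {"deltas": [[1, [-0.01, 0, 0.03], [-4, 0, 0]], [1, [-0.01, 0, 0.055], [-3.5, 0, 0]], [1, [-0.01, 0, 0.055], [0, 0, 0]], [1, [-0.01, 0, 0.055], [0, 0, 0]], [1, [-0.01, 0, 0.055], [0, 0, 0]], [1, [0, 0, 0.015], [0, 0, 0]], [1, [0, 0, 0], [0, 0, 0]], [1, [0, 0, 0], [0, 0, 0]]]}}

```text
time_s: 5.58
position: [0.5946, 0.2678, 0.2794]
tool_rot: [[-0.0, -0.992, -0.129], [-0.0, -0.129, 0.992], [-1.0, 0.0, -0.0]]
force: [0.6, -0.1, 0.3]
finger_gap: 0.998
```

```bash
python3 - <<'E'
from h import *
np.set_printoptions(precision=4,suppress=True)
im,d,m=load('w3')
f=lambda x,y:(170+x/2.6-.3,y/2.6-.3)
print('top',ray_z(m,[f(393.5,379.5)],.082),'rotor',ray_z(m,[f(393,369.5)],.048), ray_z(m,[f(273,369.5),f(513,369.5)],.048))
p,R,s=pose();print(s['time_s'],p,zang(R),s['joint_vel'])
im,d,m=cap('wrist','w4')
print([(r['rect'],round(r['conf'],2)) for r in bot.search_frame('wrist','pliers')][:3])
cv2.imwrite('pics/w4z.png',cv2.resize(im[0:240,170:470],(750,600),interpolation=3))
E
```

```text
top [[0.5766 0.0056 0.082 ]] rotor [[0.575  0.0053 0.048 ]] [[ 0.575  -0.0449  0.048 ]
 [ 0.575   0.0555  0.048 ]]
5.575 [0.5946 0.2678 0.2794] 97.43889168155849 [-0.3712 -0.0004  0.0191  0.0557  0.1964 -0.2505]
[([293.7, 124.3, 35.8, 25.7], 0.92), ([333.6, 129.7, 39.5, 18.0], 0.91), ([294.4, 126.0, 75.6, 20.2], 0.76)]
```

View pics/w4z.png

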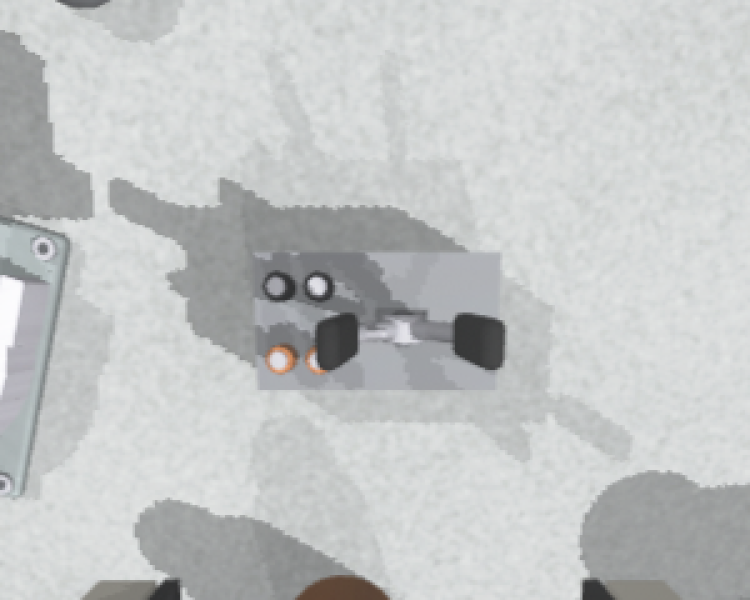

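```bash
python3 - <<'E'
from h import *
np.set_printoptions(precision=4,suppress=True)
im,d,m=load('w4'); C=cloud(m,d)
st=C[100:157,272:371].reshape(-1,3);q=st[(abs(st[:,2]-.062)<.004)];
print('stand',cv2.minAreaRect((q[:,:2]*1000).astype(np.float32)),q[:,2].mean())
for a,b in [(290,318),(345,378)]:
    P=C[118:156,a:b].reshape(-1,3);P=P[(P[:,2]>.1)&(P[:,2]<.3)]
    print(len(P),P[:,2].min(),P[:,2].max(),P.mean(0))
    T=P[P[:,2]>P[:,2].max()-.006];print(' top',len(T),T.mean(0),T.min(0),T.max(0))
    print(cv2.minAreaRect((T[:,:2]*1000).astype(np.float32)))
f=lambda x,y:(170+x/2.5-.3,y/2.5-.3)
for z in(.074,.08):print(ray_z(m,[f(402,331)],z))
print('stand corners',ray_z(m,[f(255,252),f(501,252),f(501,389),f(258,389)],.062))
for z in (.16,.165):print('handles',ray_z(m,[f(315,341),f(358,341),f(453,341),f(505,341),f(340,341),f(476,341)],z))
plan([.5358,.2703,.119])
E
```

```text
stand ((535.6812744140625, 259.1222839355469), (62.77272033691406, 115.92850494384766), 7.4087443351745605) 0.06217753800500099
363 0.10064292906952067 0.1649616193720727 [0.5415 0.2467 0.1483]
 top 194 [0.5428 0.2436 0.1626] [0.5342 0.2381 0.1591] [0.5518 0.2482 0.165 ]
((542.936279296875, 243.18829345703125), (17.306781768798828, 8.905169486999512), 7.901924133300781)
440 0.10097559315345396 0.16468094276363324 [0.5349 0.2964 0.1451]
 top 193 [0.5353 0.3004 0.1624] [0.5267 0.2958 0.159 ] [0.5442 0.3059 0.1647]
((535.3705444335938, 300.9848937988281), (17.32694435119629, 9.146886825561523), 8.28264045715332)
[[0.5378 0.2709 0.074 ]]
[[0.5376 0.2708 0.08  ]]
stand corners [[0.5115 0.1985 0.062 ]
 [0.4967 0.3121 0.062 ]
 [0.5592 0.3228 0.062 ]
 [0.5745 0.2056 0.062 ]]
handles [[0.5427 0.2383 0.16  ]
 [0.5408 0.2534 0.16  ]
 [0.5364 0.2868 0.16  ]
 [0.534  0.305  0.16  ]
 [0.5416 0.2471 0.16  ]
 [0.5354 0.2948 0.16  ]]
handles [[0.5425 0.2387 0.165 ]
 [0.5405 0.2535 0.165 ]
 [0.5363 0.2863 0.165 ]
 [0.5339 0.3042 0.165 ]
 [0.5413 0.2473 0.165 ]
 [0.5352 0.2942 0.165 ]]
turn x 0.0 then shift xyz [0.1606 0.0582 0.0101] n>= 2.676809236549658 dist n 2.737784761614282 | [0.5948 0.2678 0.2796]
```

```bash
python3 - <<'E'
from h import *
plan([.5387,.2717,.1175])
E
```

```text
turn x 0.0 then shift xyz [0.1621 0.0551 0.0111] n>= 2.701809236549658 dist n 2.7452217734258815 | [0.5948 0.2678 0.2796]
```

{"op": "jog_arm", "data": {"deltas": [[1, [0, 0.03, 0.006], [0, 0, 0]], [1, [0, 0.025, 0.005], [0, 0, 0]], [1, [0.03, 0, 0], [0, 0, 0]], [1, [0.04, 0, 0], [0, 0, 0]], [1, [0.04, 0, 0], [0, 0, 0]], [1, [0.03, 0, 0], [0, 0, 0]], [1, [0.015, 0, 0], [0, 0, 0]], [1, [0.007, 0, 0], [0, 0, 0]], [1, [0, 0, 0], [0, 0, 0]], [1, [0, 0, 0], [0, 0, 0]]]}}

```text
time_s: 6.92
position: [0.5392, 0.2735, 0.1187]
tool_rot: [[0.001, -0.991, -0.131], [0.001, -0.131, 0.991], [-1.0, -0.002, 0.001]]
force: [0.4, 0.0, 0.6]
finger_gap: 1.001
```

```bash
python3 - <<'E'
from h import *
p,R,s=pose();print(s['time_s'],p,zang(R),s['force'],s['finger_gap'])
cap('wrist','w5');im,d,m=cap('scene','s5')
cv2.imwrite('pics/s5z.png',cv2.resize(im[90:220,320:480],(738,600),interpolation=3))
E
```

```text
6.925 [0.53917951 0.27353158 0.11874191] 97.5231462661095 [0.35700509 0.02959839 0.60165433] 1.0005803477291262
```

View pics/w5.png

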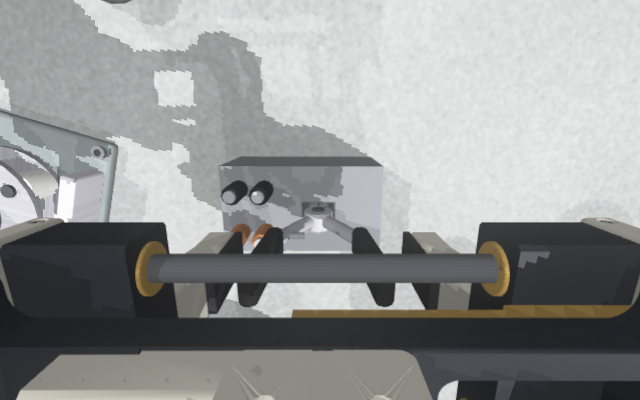

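View pics/s5z.png

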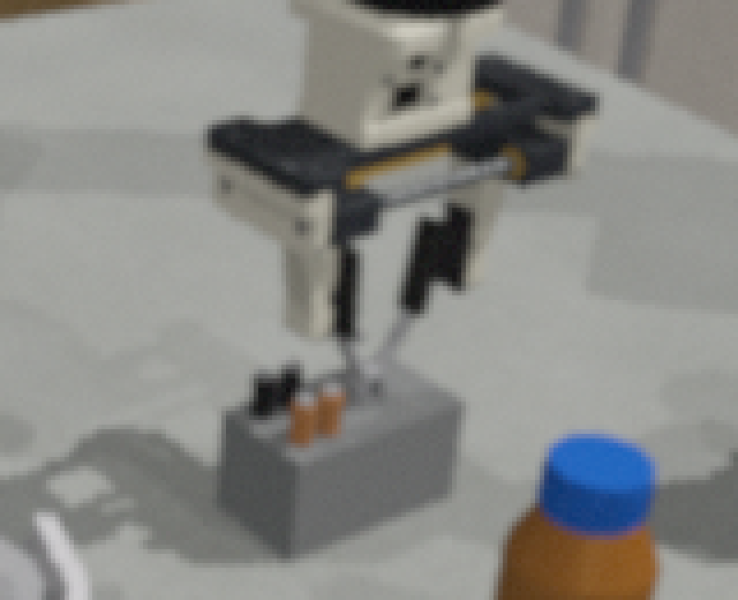

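{"op": "jog_arm", "data": {"deltas": [[1, [0.001, 0, -0.0018], [0, 0, 0]], [0.6, [0, 0, 0], [0, 0, 0]], [0.4, [0, 0, 0], [0, 0, 0]], [0.3, [0, 0, 0], [0, 0, 0]], [0.23, [0, 0, 0], [0, 0, 0]], [0.23, [0, 0, 0], [0, 0, 0]], [0.23, [0, 0, 0], [0, 0, 0]]]}}

```text
time_s: 7.9
position: [0.5397, 0.2716, 0.1179]
tool_rot: [[0.002, -0.991, -0.131], [0.001, -0.131, 0.991], [-1.0, -0.002, 0.0]]
force: [0.2, -1.5, 5.8]
finger_gap: 0.62
```

```bash
python3 - <<'E'
from h import *
p,R,s=pose();print(s['time_s'],p,zang(R),s['force'],s['finger_gap'])
im,d,m=cap('wrist','w6')
cv2.imwrite('pics/w6z.png',cv2.resize(im[140:330,200:440],(758,600),interpolation=3))
E
```

```text
7.9 [0.53974325 0.27157198 0.11785279] 97.54991278666434 [ 0.21853426 -1.46151775  5.84679711] 0.6198662497125852
```

View pics/w6z.png

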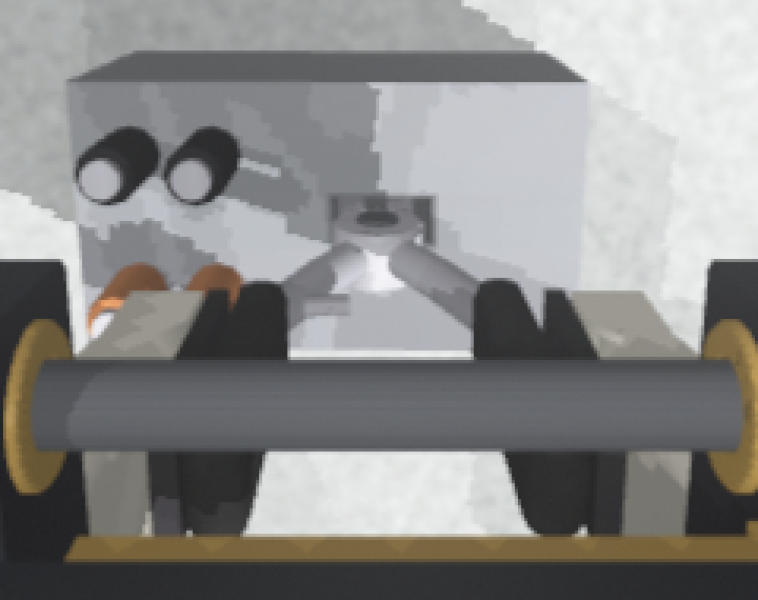

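{"op": "jog_arm", "data": {"deltas": [[0.23, [-0.006, 0, 0], [0, 0, 0]], [0.23, [-0.012, 0, 0], [0, 0, 0]], [0.23, [-0.015, 0, 0], [0, 0, 0]], [0.23, [-0.02, 0, 0], [0, 0, 0]], [0.23, [-0.02, 0, 0], [0, 0, 0]], [0.23, [-0.02, 0, 0], [0, 0, 0]], [0.23, [-0.015, 0, 0], [0, 0, 0]], [0.23, [0, 0, 0], [0, 0, 0]]]}}

```text
time_s: 8.95
position: [0.5393, 0.2717, 0.2262]
tool_rot: [[0.002, -0.991, -0.131], [0.002, -0.131, 0.991], [-1.0, -0.002, 0.001]]
force: [0.1, 0.3, -1.7]
finger_gap: 0.617
```

```bash
python3 - <<'E'
from h import *
p,R,s=pose();print(s['time_s'],p,zang(R),s['force'],s['finger_gap'])
im,d,m=cap('wrist','w7')
for q in ['tip_a','pliers']:print([(r['rect'],round(r['conf'],2)) for r in bot.search_frame('wrist',q)][:3])
cv2.imwrite('pics/w7z.png',cv2.resize(im[140:330,200:440],(758,600),interpolation=3))
im,d,m=cap('scene','s7')
cv2.imwrite('pics/s7z.png',cv2.resize(im[60:220,320:480],(600,600),interpolation=3))
plan([.467,-.235,.218],81.5)
E
```

```text
8.95 [0.53931036 0.27168985 0.22617493] 97.5201377634886 [ 0.1409192   0.32071894 -1.71556221] 0.6174686458184412
[([326.7, 193.1, 59.0, 118.4], 0.67), ([259.5, 191.1, 58.6, 117.9], 0.61), ([259.3, 191.7, 128.4, 116.6], 0.44)]
[([257.2, 191.9, 127.2, 118.8], 0.79), ([323.1, 194.8, 64.0, 116.6], 0.76), ([256.0, 190.9, 62.9, 118.1], 0.68)]
turn x 16.009265025612592 then shift xyz [ 0.0056 -0.0042 -0.511 ] n>= 8.517191491498682 dist n 8.177272690818372 | [0.5384 0.271  0.2236]
```

View pics/w7z.png

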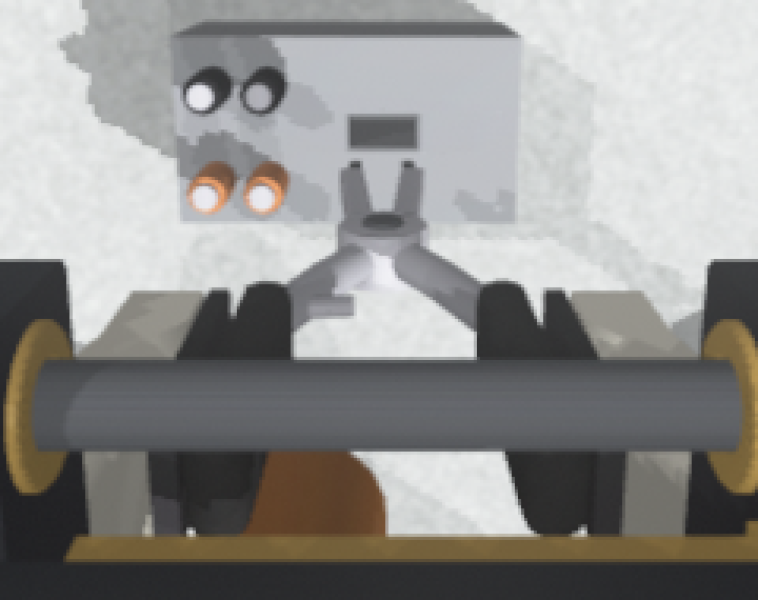

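View pics/s7z.png

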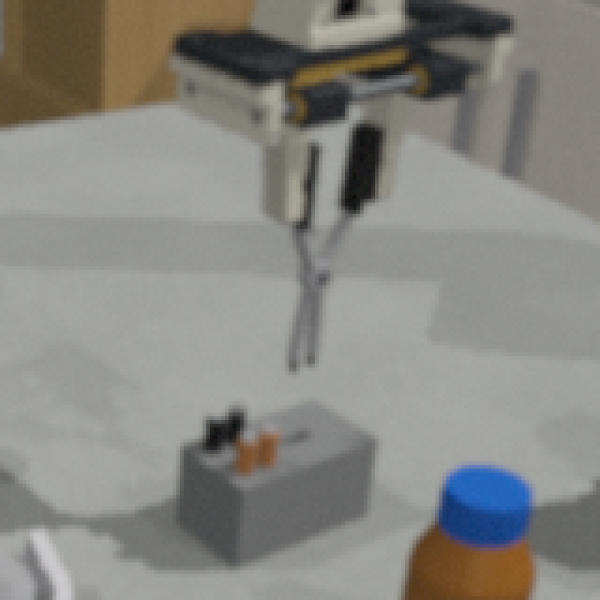

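```bash
python3 - <<'E'
from h import *
np.set_printoptions(precision=4,suppress=True)
im,d,m=load('w7')
p=np.array([0.53931036,0.27168985,0.22617493]);a=np.radians(97.52);x=np.array([0.002,.002,-1]);z=np.array([np.cos(a),np.sin(a),0.001]);y=np.cross(z,x);T=np.c_[x,y,z]
C=(cloud(m,d)-p)@T
for v in range(188,216,2):
    r=[(u,C[v,u]) for u in range(302,344) if C[v,u,0]<.13]
    if r: print(v,r[0][0],r[0][1],r[-1][0],r[-1][1],'mid y',np.mean([q[1][1] for q in r]),'mid z',(r[0][1][2]+r[-1][1][2])/2)
cv2.imwrite('pics/w7y.png',cv2.resize(im[184:224,296:346],(750,600),interpolation=0))
E
```

```text
192 311 [ 0.104   0.008  -0.0088] 331 [0.1044 0.0079 0.0087] mid y 0.007845215900800916 mid z -4.365891712593967e-05
194 308 [ 0.0971  0.0078 -0.0111] 334 [0.0976 0.0077 0.0111] mid y 0.007907921779210344 mid z -1.5157315935014279e-05
196 308 [ 0.0929  0.007  -0.011 ] 334 [0.0951 0.0065 0.011 ] mid y 0.011312318027568213 mid z 3.168130206604013e-05
198 308 [ 0.0915  0.0056 -0.0109] 334 [0.0967 0.0044 0.0111] mid y 0.007232076553303549 mid z 9.488916054246812e-05
200 308 [ 0.0924  0.0037 -0.011 ] 334 [0.0982 0.0022 0.0112] mid y 0.006832357764948498 mid z 0.00010122455797979563
202 309 [ 0.0748  0.0066 -0.0094] 333 [0.0748 0.0066 0.0095] mid y 0.007071972485788355 mid z 5.3436360107521515e-05
204 309 [ 0.0722  0.0056 -0.0093] 333 [0.0704 0.0061 0.0093] mid y 0.006763078639236101 mid z 2.9263636620991892e-05
206 309 [ 0.0734  0.0037 -0.0093] 333 [0.0699 0.0047 0.0093] mid y 0.006447539237766153 mid z -9.628975184004102e-06
208 309 [ 0.0734  0.0021 -0.0094] 333 [0.0697 0.0031 0.0093] mid y 0.00884273595566642 mid z -1.5072234663663156e-05
210 308 [ 0.0453  0.0086 -0.0088] 334 [0.0451 0.0086 0.0091] mid y 0.009239815692073404 mid z 0.00015525752860250184
212 307 [ 0.0431  0.0078 -0.0094] 335 [0.0423 0.008  0.0097] mid y 0.008691718516695751 mid z 0.00015072940902716506
214 304 [-0.1584  0.0678  0.0009] 335 [0.0419 0.0068 0.0097] mid y 0.010138917661131149 mid z 0.0053259927568847735
```

View pics/w7y.png

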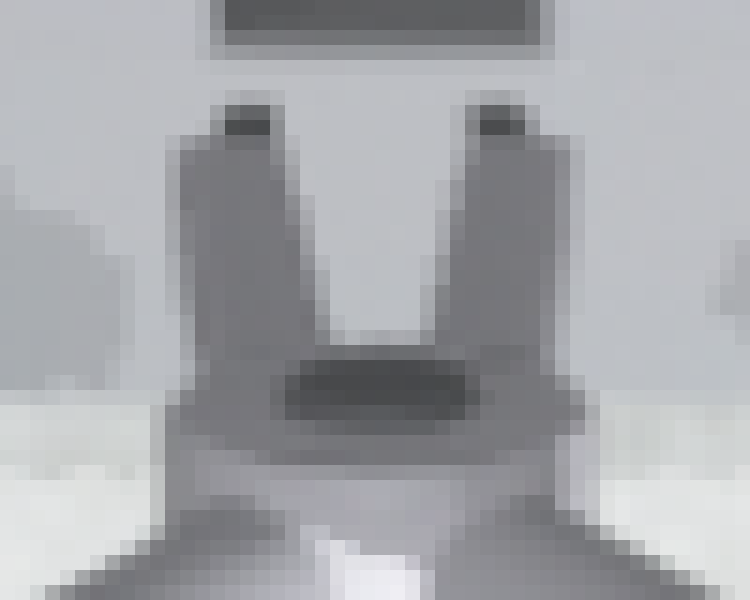

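```bash
cat > tilt.py <<'E'
from h import *
import sys
np.set_printoptions(precision=4,suppress=True)
def tiltfit(fn,p,T,reg):
    im,d,m=load(fn); C=(cloud(m,d)-p)@T
    P=C[reg].reshape(-1,3); P=P[(P[:,0]>.05)&(P[:,0]<.108)&(abs(P[:,2])<.03)]
    # front face: max y at each x
    xs=[];ys=[]
    for x0 in np.arange(.06,.11,.005):
        q=P[abs(P[:,0]-x0)<.0025]
        if len(q)>3: xs.append(q[:,0].mean());ys.append(np.median(q[:,1])); print(round(x0,3),len(q),np.percentile(q[:,1],[5,25,50,75,95]))
    k=np.polyfit(xs,ys,1); print('slope',k, np.degrees(np.arctan(k[0])))
    c=-np.array(m['R']).T@m['t']
    for (u,v) in [(321,191.0),(321,193.2)]:
        D=(und(m,[(u,v)])@np.array(m['R']))[0]@T; c0=(c-p)@T
        for xx in (.099,.101,.103,.107,.109,.111): print(u,v,xx,'->y',(c0+D*(xx-c0[0])/D[0])[1:],end=' ')
        print()
if __name__=='__main__':
    p=np.array([0.53931036,0.27168985,0.22617493]);a=np.radians(97.52);x=np.array([0.002,.002,-1]);z=np.array([np.cos(a),np.sin(a),0.001]);y=np.cross(z,x);T=np.c_[x,y,z]
    tiltfit('w7',p,T,np.s_[190:209,304:340])
E
python3 tilt.py
```

```text
0.06 19 [0.0064 0.0066 0.0068 0.0068 0.0069]
0.065 28 [0.0064 0.0067 0.0069 0.007  0.0071]
0.07 38 [0.0045 0.0067 0.0069 0.0072 0.0074]
0.075 34 [0.0034 0.0069 0.0071 0.0073 0.0075]
0.08 29 [0.0068 0.0072 0.0074 0.0075 0.0077]
0.085 29 [0.0073 0.0075 0.0076 0.0077 0.0079]
0.09 20 [0.0055 0.0075 0.0077 0.0078 0.0081]
0.095 33 [0.0042 0.0072 0.0078 0.0079 0.0081]
0.1 15 [0.0057 0.0078 0.008  0.0082 0.0083]
0.105 12 [0.0077 0.0077 0.0079 0.0081 0.0082]
slope [0.0306 0.0049] 1.7512313604466883
321 191.0 0.099 ->y [ 0.01 -0.  ] 321 191.0 0.101 ->y [ 0.0095 -0.    ] 321 191.0 0.103 ->y [ 0.0091 -0.    ] 321 191.0 0.107 ->y [ 0.0082 -0.0001] 321 191.0 0.109 ->y [ 0.0077 -0.0001] 321 191.0 0.111 ->y [ 0.0073 -0.0001] 
321 193.2 0.099 ->y [ 0.008 -0.   ] 321 193.2 0.101 ->y [ 0.0076 -0.    ] 321 193.2 0.103 ->y [ 0.0071 -0.    ] 321 193.2 0.107 ->y [ 0.0062 -0.0001] 321 193.2 0.109 ->y [ 0.0057 -0.0001] 321 193.2 0.111 ->y [ 0.0053 -0.0001]
```

{"op": "jog_arm", "data": {"deltas": [[0.23, [0, 0, 0], [5, 0, 0]], [0.23, [0, 0, 0], [6, 0, 0]], [0.23, [0, 0, -0.01], [5, 0, 0]], [0.23, [0, -0.0005, -0.035], [0, 0, 0]], [0.23, [0, -0.0005, -0.054], [0, 0, 0]], [0.23, [0, -0.0005, -0.054], [0, 0, 0]], [0.23, [0, -0.0005, -0.054], [0, 0, 0]], [0.23, [0, -0.0005, -0.054], [0, 0, 0]], [0.23, [0, -0.0005, -0.054], [0, 0, 0]], [0.23, [0, -0.0005, -0.054], [0, 0, 0]], [0.23, [0, -0.0005, -0.054], [0, 0, 0]], [0.23, [0, -0.0005, -0.044], [0, 0, 0]], [0.23, [0, 0, -0.03], [0, 0, 0]], [0.23, [0, 0, -0.014], [0, 0, -1.75]], [0.23, [0, 0, 0], [0, 0, 0]], [0.23, [0, 0, 0], [0, 0, 0]]]}}

```text
time_s: 11.15
position: [0.4687, -0.2342, 0.2245]
tool_rot: [[0.03, -0.989, 0.147], [-0.004, 0.147, 0.989], [-1.0, -0.031, 0.0]]
force: [-0.7, 1.0, -2.3]
finger_gap: 0.613
```

```bash
cat >> h.py <<'E'
def tipinfo(fn,p,T,tiprows=None):
    """front-face line fit of the jaws in tool frame"""
    im,d,m=load(fn); C=(cloud(m,d)-p)@T
    P=C[150:216,280:362].reshape(-1,3); P=P[(P[:,0]>.055)&(P[:,0]<.108)&(abs(P[:,2])<.03)&(abs(P[:,1])<.03)]
    xs=[];ys=[]
    for x0 in np.arange(.06,.11,.005):
        q=P[abs(P[:,0]-x0)<.0025]
        if len(q)>5: xs.append(x0);ys.append(np.percentile(q[:,1],60))
    k=np.polyfit(xs,ys,1); print('tilt deg',np.degrees(np.arctan(k[0])),'face y at .105',np.polyval(k,.105)); return k
E
python3 - <<'E'
from h import *
np.set_printoptions(precision=4,suppress=True)
p,R,s=pose();print(s['time_s'],p,zang(R),s['force'],s['finger_gap']);print(R)
im,d,m=cap('wrist','w8');np.savez('pics/p8.npz',p=p,R=R)
tipinfo('w8',p,R)
cv2.imwrite('pics/w8z.png',cv2.resize(im[110:230,240:400],(800,600),interpolation=3))
# expected ring pixels
c=np.array([.4863,-.2381]);ya=np.radians(-8.5);t=np.linspace(0,2*np.pi,9)
print(proj(m,[[c[0],c[1],.033],[c[0]-.02*np.cos(ya),c[1]-.02*np.sin(ya),.0315]]))
print(proj(m,p+np.array([[.105,.005,.0083],[.105,.005,-.0083]])@R.T))
E
```

```text
11.15 [ 0.4687 -0.2342  0.2245] 81.54304506327458 [-0.661   0.958  -2.2955] 0.6125735364352577
[[ 0.0303 -0.9887  0.1471]
 [-0.0043  0.147   0.9891]
 [-0.9995 -0.0306  0.0002]]
tilt deg 1.7223958728636328 face y at .105 0.008348892476326383
[[320.287  192.2022]
 [320.2753 175.1256]]
[[330.5795 195.286 ]
 [311.7484 195.2884]]
```

View pics/w8z.png

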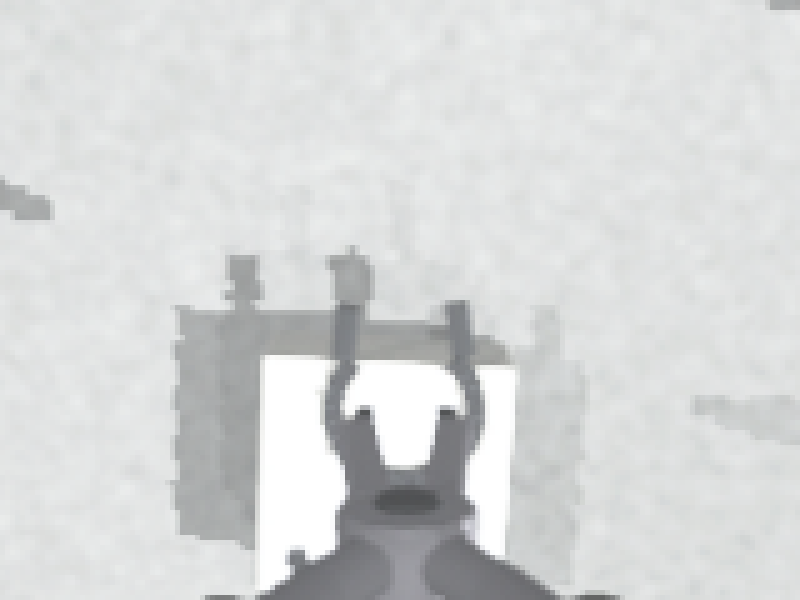

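```bash
cat >> h.py <<'E'
def tipplan(target,yaw_z=None,tip=(.105,.0052,0)):
    p,R,s=pose(); t=p+R@np.array(tip); d=R.T@(np.array(target)-t)
    print('tip now',np.round(t,4),'shift tool xyz',np.round(d,4),'zang',round(zang(R),2)); return d
E
python3 - <<'E'
from h import *
tipplan([.4665,-.2351,.0505])
E
```

```text
tip now [ 0.4669 -0.2337  0.1195] shift tool xyz [ 0.069   0.0023 -0.0014] zang 81.57
```

{"op": "jog_arm", "data": {"deltas": [[0.23, [0.02, 0.001, -0.001], [0, 0, 0]], [0.23, [0.03, 0.001, 0], [0, 0, 0]], [0.23, [0.015, 0, 0], [0, 0, 0]], [0.23, [0.004, 0, 0], [0, 0, 0]], [0.23, [0, 0, 0], [0, 0, 0]], [0.23, [0, 0, 0], [0, 0, 0]]]}}

```text
time_s: 11.95
position: [0.4694, -0.2359, 0.1565]
tool_rot: [[0.032, -0.989, 0.147], [-0.005, 0.147, 0.989], [-0.999, -0.032, -0.0]]
force: [1.0, 0.1, -1.5]
finger_gap: 0.617
```

```bash
python3 - <<'E'
from h import *
np.set_printoptions(precision=4,suppress=True)
tipplan([.4665,-.2351,.0315])
p,R,s=pose();print(s['time_s'],p,zang(R),s['force'],s['finger_gap'])
im,d,m=cap('wrist','w9');np.savez('pics/p9.npz',p=p,R=R)
tipinfo('w9',p,R)
cv2.imwrite('pics/w9z.png',cv2.resize(im[140:230,260:380],(800,600),interpolation=3))
im,d,m=cap('scene','s9')
cv2.imwrite('pics/s9z.png',cv2.resize(im[130:270,120:260],(600,600),interpolation=3))
E
```

```text
tip now [ 0.4676 -0.2357  0.0514] shift tool xyz [0.0198 0.0018 0.0004] zang 81.53
11.95 [ 0.4694 -0.2359  0.1565] 81.53206658257334 [ 0.9686  0.1039 -1.4976] 0.6173716636873454
tilt deg 1.6790843041972143 face y at .105 0.008270623127798755
```

View pics/w9z.png

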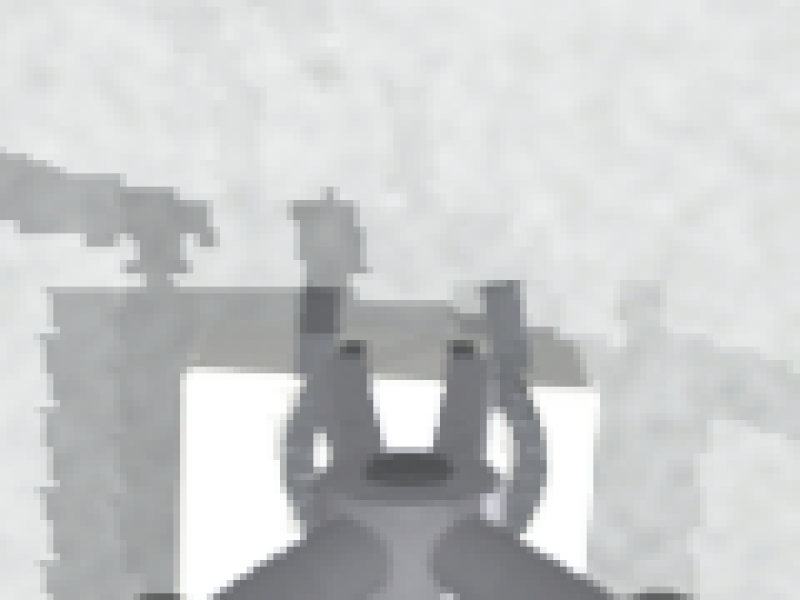

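View pics/s9z.png

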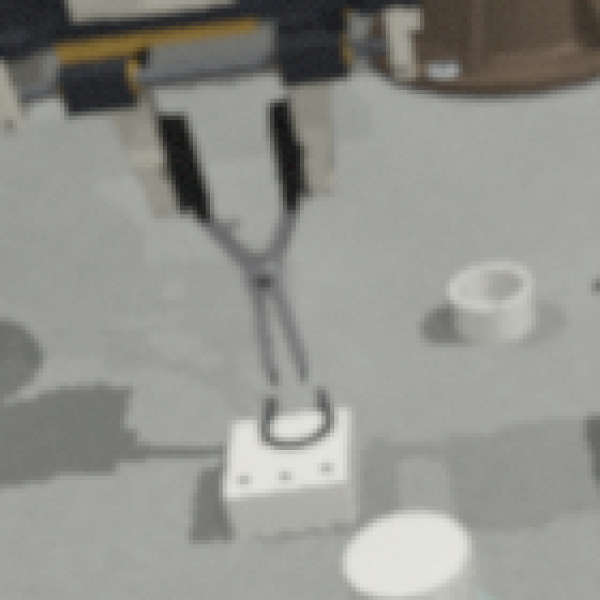

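```bash
python3 - <<'E'
from h import *
np.set_printoptions(precision=4,suppress=True)
im,d,m=load('w9')
f=lambda P:np.array(P)/6.6667+[260,140]-.425
E=ray_z(m,f([(320,286),(502,281),(340,340),(487,335),(319,340),(508,335),(413,400)]),.033)[:,:2];print(E)
mo=(E[0]+E[1])/2;c=np.array([.4863,-.2381]);v=c-mo;print('outer mid',mo,np.linalg.norm(v),np.degrees(np.arctan2(v[1],v[0])))
w=E[1]-E[0];print('ends line yaw',np.degrees(np.arctan2(w[1],w[0]))-90,np.linalg.norm(w)); w=E[5]-E[4];print(np.degrees(np.arctan2(w[1],w[0]))-90,np.linalg.norm(E[2]-E[3]))
for ya in (-8.5,-10): 
    u=np.array([np.cos(np.radians(ya)),np.sin(np.radians(ya))]);print('tgt from ends',mo+.005*u,'from centre',c-.02*u)
cv2.imwrite('pics/w9y.png',cv2.resize(im[176:200,296:346],(800,384),interpolation=0))
E
```

```text
[[ 0.4586 -0.2472]
 [ 0.4616 -0.2219]
 [ 0.4667 -0.2457]
 [ 0.469  -0.2251]
 [ 0.4663 -0.2486]
 [ 0.4695 -0.2221]
 [ 0.4769 -0.2368]]
outer mid [ 0.4601 -0.2346] 0.02641843723777272 -7.710545886451949
ends line yaw -6.8635960073123385 0.025446796619659973
-6.910348465743667 0.020716492988644315
tgt from ends [ 0.4651 -0.2353] from centre [ 0.4665 -0.2351]
tgt from ends [ 0.465  -0.2354] from centre [ 0.4666 -0.2346]
```

View pics/w9y.png

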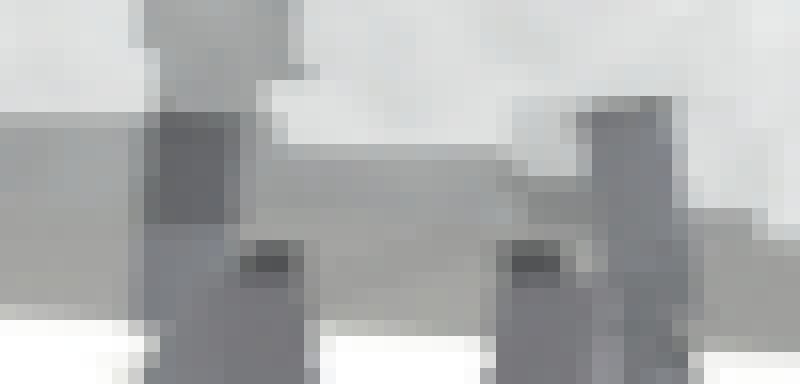

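{"op": "jog_arm", "data": {"deltas": [[0.23, [0.004, 0.0022, 0.0005], [0, 0, 0]], [0.23, [0.006, 0, 0], [0, 0, 0]], [0.23, [0.005, 0, 0], [0, 0, 0]], [0.23, [0.0035, 0, 0], [0, 0, 0]], [0.23, [0, 0, 0], [0, 0, 0]], [0.23, [0, 0, 0], [0, 0, 0]]]}}

```text
time_s: 12.8
position: [0.4673, -0.2351, 0.137]
tool_rot: [[0.03, -0.989, 0.147], [-0.005, 0.147, 0.989], [-1.0, -0.031, -0.0]]
force: [-0.4, -0.2, -0.6]
finger_gap: 0.618
```

```bash
python3 - <<'E'
from h import *
np.set_printoptions(precision=4,suppress=True)
tipplan([.4660,-.2352,.0315])
p,R,s=pose();print(s['time_s'],p,zang(R),s['force'],s['finger_gap'])
im,d,m=cap('wrist','w10')
tipinfo('w10',p,R)
cv2.imwrite('pics/w10z.png',cv2.resize(im[155:215,280:360],(800,600),interpolation=3))
im,d,m=cap('scene','s10')
cv2.imwrite('pics/s10z.png',cv2.resize(im[180:260,150:230],(600,600),interpolation=3))
E
```

```text
tip now [ 0.4653 -0.2348  0.0319] shift tool xyz [ 0.0005 -0.0007 -0.0003] zang 81.52
12.8 [ 0.4673 -0.2351  0.137 ] 81.52160560906937 [-0.4144 -0.2303 -0.6421] 0.6182154051905772
tilt deg -6.081091085129934 face y at .105 0.003967554827361396
```

View pics/w10z.png

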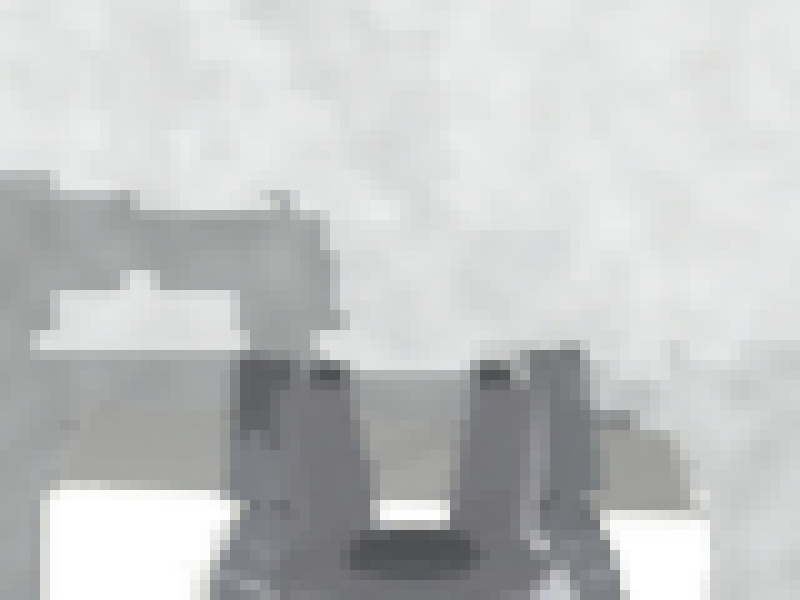

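View pics/s10z.png

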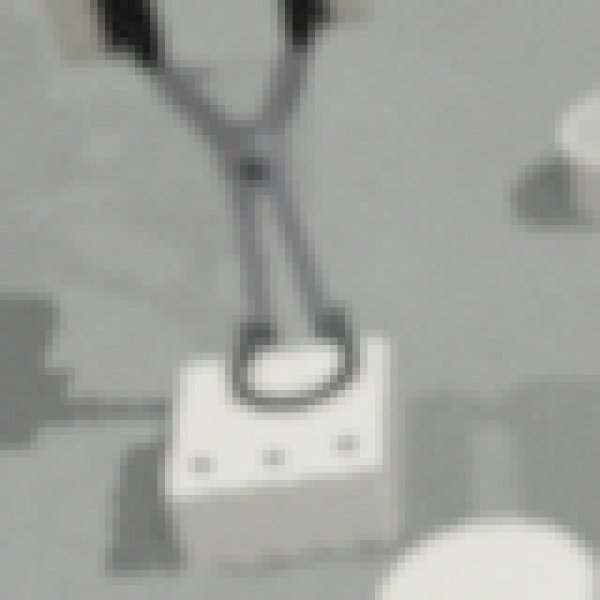

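{"op": "jog_arm", "data": {"deltas": [[0.15, [0, -0.0005, 0], [0, 0, 0]], [0.08, [-0.0003, 0, 0], [0, 0, 0]], [0.02, [-0.0003, 0, 0], [0, 0, 0]], [-0.04, [-0.0002, 0, 0], [0, 0, 0]], [-0.04, [0, 0, 0], [0, 0, 0]], [-0.04, [0, 0, 0], [0, 0, 0]]]}}

```text
time_s: 13.65
position: [0.4676, -0.2352, 0.1378]
tool_rot: [[0.03, -0.989, 0.148], [-0.005, 0.148, 0.989], [-1.0, -0.031, -0.0]]
force: [0.3, -0.5, -0.7]
finger_gap: 0.48
```

```bash
python3 - <<'E'
from h import *
np.set_printoptions(precision=4,suppress=True)
p,R,s=pose();print(s['time_s'],p,zang(R),s['force'],s['finger_gap'],s['wrist_torque'])
im,d,m=cap('wrist','w11')
cv2.imwrite('pics/w11z.png',cv2.resize(im[155:215,280:360],(800,600),interpolation=3))
im,d,m=cap('scene','s11')
cv2.imwrite('pics/s11z.png',cv2.resize(im[180:260,150:230],(600,600),interpolation=3))
E
```

```text
13.65 [ 0.4676 -0.2352  0.1378] 81.51269625371731 [ 0.2787 -0.4624 -0.7285] 0.4797867401138844 [-0.1733  0.1348  0.0135]
```

View pics/w11z.png

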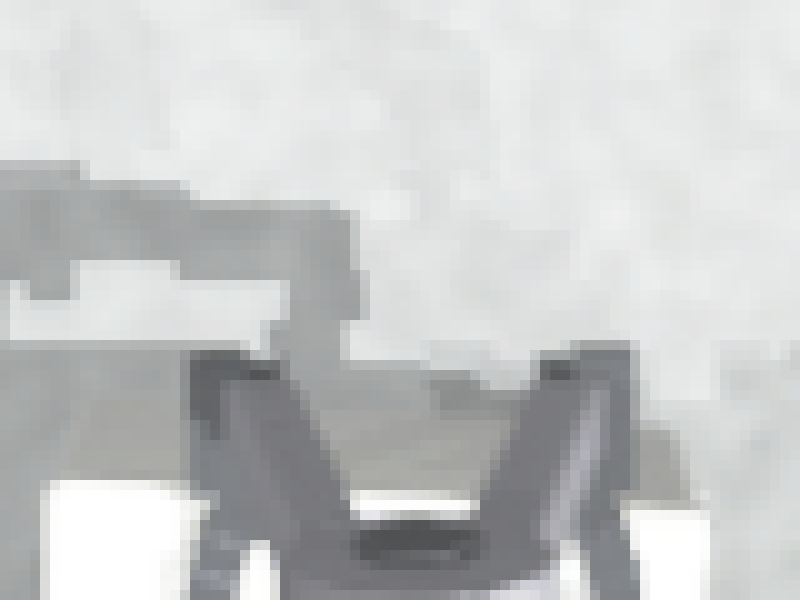

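View pics/s11z.png

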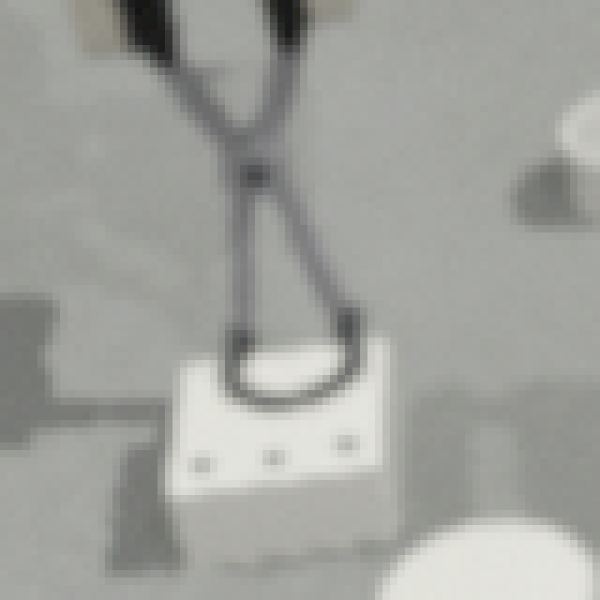

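{"op": "jog_arm", "data": {"deltas": [[-0.1, [-0.0003, 0, 0], [0, 0, 0]], [-0.16, [-0.0003, 0, 0], [0, 0, 0]], [-0.22, [-0.0003, 0, 0], [0, 0, 0]], [-0.28, [-0.0002, 0, 0], [0, 0, 0]], [-0.34, [0, 0, 0], [0, 0, 0]], [-0.4, [0, 0, 0], [0, 0, 0]], [-0.5, [0, 0, 0], [0, 0, 0]], [-0.5, [0, 0, 0], [0, 0, 0]]]}}

```text
time_s: 14.75
position: [0.4676, -0.2352, 0.1389]
tool_rot: [[0.03, -0.989, 0.148], [-0.004, 0.148, 0.989], [-1.0, -0.03, 0.0]]
force: [-0.2, 1.0, -1.5]
finger_gap: 0.376
```

```bash
python3 - <<'E'
from h import *
np.set_printoptions(precision=4,suppress=True)
p,R,s=pose();print(s['time_s'],p,zang(R),s['force'],s['finger_gap'],s['wrist_torque'])
im,d,m=cap('wrist','w12')
cv2.imwrite('pics/w12z.png',cv2.resize(im[155:215,280:360],(800,600),interpolation=3))
im,d,m=cap('scene','s12')
cv2.imwrite('pics/s12z.png',cv2.resize(im[180:260,150:230],(600,600),interpolation=3))
E
```

```text
14.75 [ 0.4676 -0.2352  0.1389] 81.51330338167318 [-0.2144  0.9619 -1.455 ] 0.3757584111683617 [-0.0212  0.1242 -0.0006]
```

View pics/w12z.png

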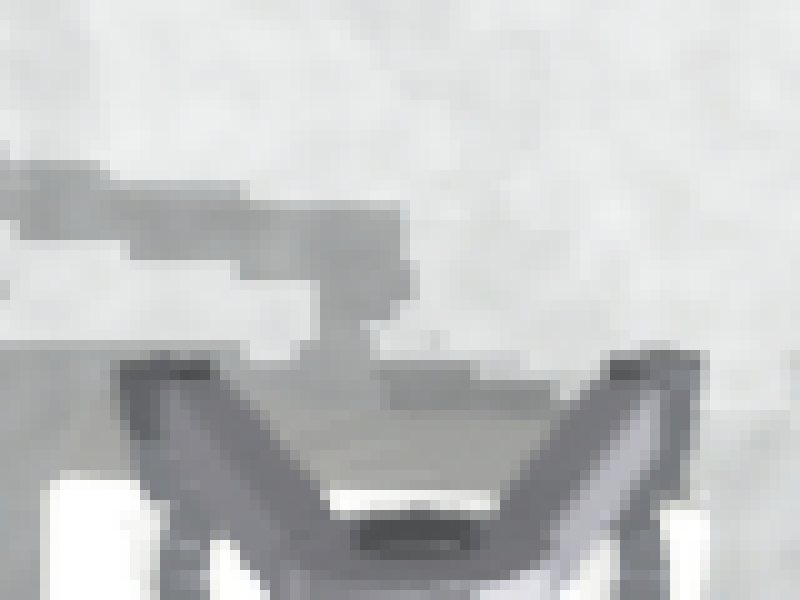

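View pics/s12z.png

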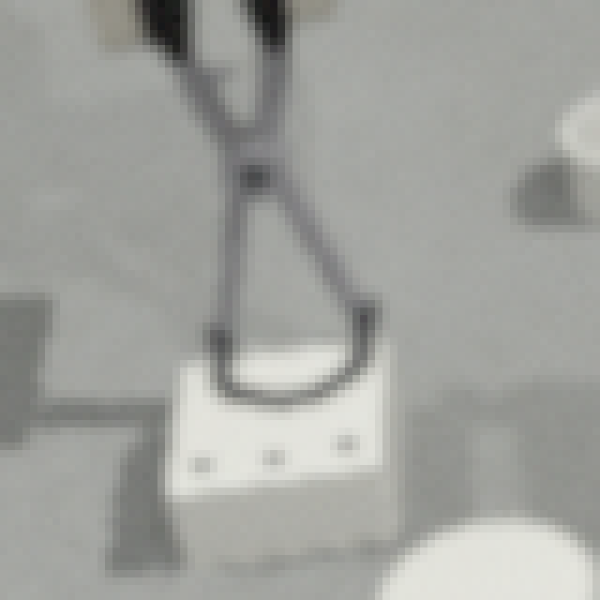

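{"op": "jog_arm", "data": {"deltas": [[-0.6, [0, 0, 0], [0, 0, 0]], [-0.6, [0, 0, 0], [0, 0, 0]], [-0.6, [-0.001, 0, 0], [0, 0, 0]], [-0.6, [-0.002, 0, 0], [0, 0, 0]], [-0.6, [-0.004, 0, 0], [0, 0, 0]], [-0.6, [-0.006, 0, 0], [0, 0, 0]], [-0.6, [-0.008, 0, 0], [0, 0, 0]], [-0.6, [0, 0, 0], [0, 0, 0]]]}}

```text
time_s: 15.85
position: [0.4676, -0.2352, 0.1609]
tool_rot: [[0.032, -0.989, 0.147], [-0.005, 0.147, 0.989], [-0.999, -0.032, -0.0]]
force: [-0.3, -0.2, -2.3]
finger_gap: 0.374
```

```bash
python3 - <<'E'
from h import *
np.set_printoptions(precision=4,suppress=True)
p,R,s=pose();print(s['time_s'],p,zang(R),s['force'],s['finger_gap'],s['wrist_torque'])
im,d,m=cap('wrist','w13');np.savez('pics/p13.npz',p=p,R=R)
cv2.imwrite('pics/w13z.png',cv2.resize(im[155:215,280:360],(800,600),interpolation=3))
im,d,m=cap('scene','s13')
cv2.imwrite('pics/s13z.png',cv2.resize(im[170:250,150:230],(600,600),interpolation=3))
E
```

```text
15.85 [ 0.4676 -0.2352  0.1609] 81.52313058234093 [-0.2805 -0.2434 -2.2544] 0.37383720793217806 [ 0.0241  0.1004 -0.0029]
```

View pics/w13z.png

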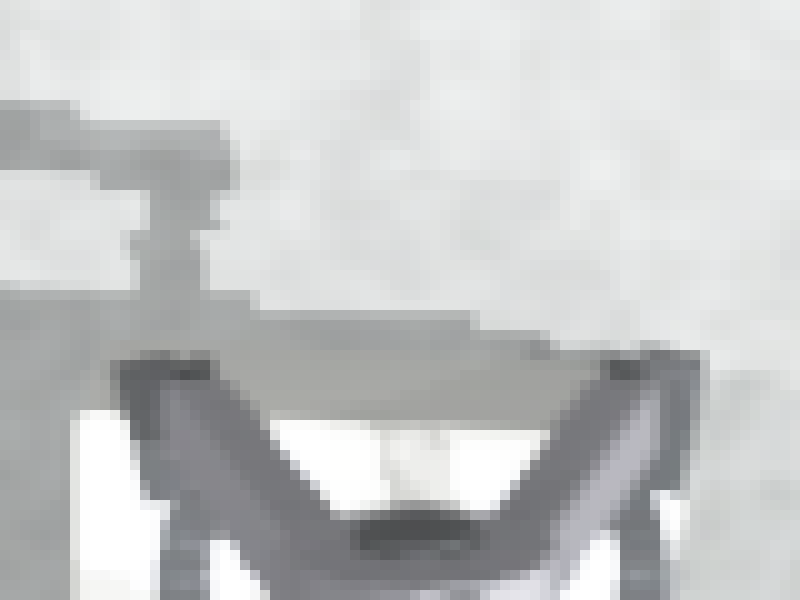

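View pics/s13z.png

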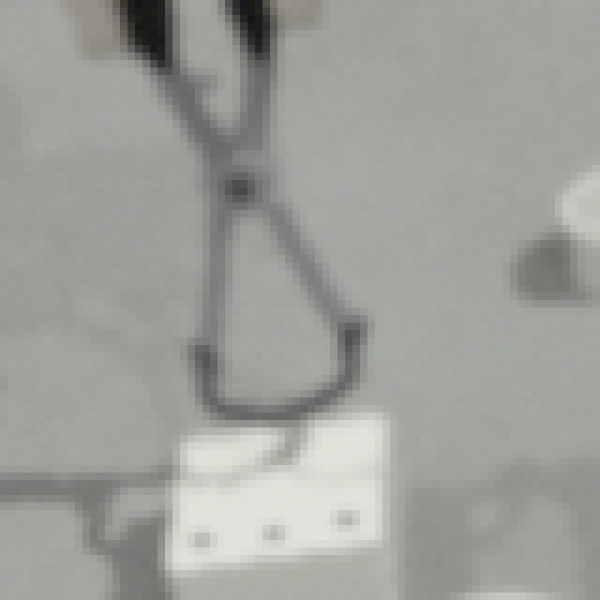

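```bash
python3 - <<'E'
from h import *
im,d,m=load('w13')
cv2.imwrite('pics/w13y.png',cv2.resize(im[180:280,260:380],(720,600),interpolation=3))
E
```

```text
(no output)
```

View pics/w13y.png

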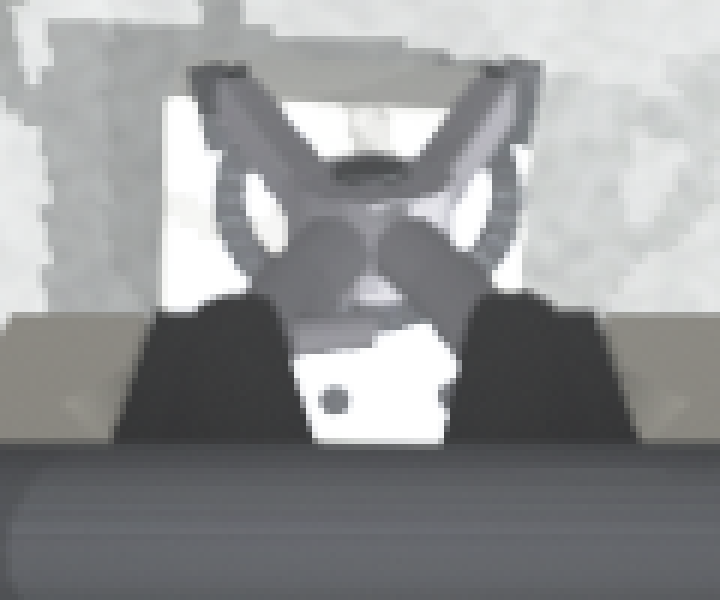

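```bash
cat > ringfit.py <<'E'
from h import *
from scipy.optimize import least_squares
np.set_printoptions(precision=4,suppress=True)
def cross(g,v,u0,u1,lev):
    st=1 if u1>u0 else -1
    for u in range(u0,u1,st):
        a,b=float(g[v,u]),float(g[v,u+st])
        if a>lev>=b: return u+st*(a-lev)/(a-b)
    return None
def run(fn,p,R,xr,rows=(206,224),irows=(210,219),lev=185,dbg=True):
    im,d,m=load(fn);g=cv2.cvtColor(im,6).astype(float)
    LO=[];RO=[];LI=[];RI=[]
    for v in range(*rows):
        u=cross(g,v,289,305,lev); 
        if u: LO.append((u,v))
        u=cross(g,v,354,335,lev)
        if u: RO.append((u,v))
    for v in range(*irows):
        u=cross(g,v,304,292,lev)
        if u: LI.append((u,v))
        u=cross(g,v,338,350,lev)
        if u: RI.append((u,v))
    if dbg: print('LO',LO,'\nRO',RO,'\nLI',LI,'\nRI',RI)
    c=(-np.array(m['R']).T@m['t']-p)@R
    def tool(P):  # intersect with tool plane x=xr (ring top approx, level in tool)
        D=und(m,P)@np.array(m['R'])@R; s=(xr-c[0])/D[:,0]; return (c+D*s[:,None])[:,1:]
    res={}
    for n,O,I in (('L',LO,LI),('R',RO,RI)):
        A=tool(O);B=tool(I) if I else np.zeros((0,2))
        f=lambda q:np.r_[np.hypot(*(A-q).T)-.0192,np.hypot(*(B-q).T)-.0142]
        s=least_squares(f,[A[:,0].mean(),A[:,1].mean()+(.019 if n=='L' else -.019)],loss='soft_l1',f_scale=.0003)
        print(n,'centre (tool y,z)',s.x,'rms mm',1e3*np.sqrt((s.fun**2).mean())); res[n]=s.x
    mid=(res['L']+res['R'])/2; print('mid centres',mid,'sep',res['R']-res['L']); return mid
if __name__=='__main__':
    z=np.load('pics/p13.npz')
    for xr in (.104,.107): run('w13',z['p'],z['R'],xr,dbg=xr==.104)
E
python3 ringfit.py
```

```text
LO [(296.4516129032258, 206), (295.95714285714286, 207), (295.77647058823527, 208), (295.7415730337079, 209), (295.55652173913046, 210), (295.4766355140187, 211), (295.4795918367347, 212), (295.46938775510205, 213), (295.3936170212766, 214), (295.3804347826087, 215), (295.4022988505747, 216), (295.75, 217), (295.7704918032787, 218), (296.32142857142856, 219), (297.03636363636366, 220), (297.2142857142857, 221), (298.01666666666665, 222), (298.5086206896552, 223)] 
RO [(345.35714285714283, 206), (345.51666666666665, 207), (345.5882352941176, 208), (345.9, 209), (345.95081967213116, 210), (346.6764705882353, 211), (346.7692307692308, 212), (346.79411764705884, 213), (346.725, 214), (346.07894736842104, 215), (345.75, 216), (345.864406779661, 217), (345.4657534246575, 218), (345.4166666666667, 219), (344.61333333333334, 220), (344.3478260869565, 221), (343.6744186046512, 222), (343.1111111111111, 223)] 
LI [(300.2674418604651, 210), (300.34736842105264, 211), (300.07142857142856, 212), (300.25, 213), (300.3541666666667, 214), (300.495652173913, 215), (301.0967741935484, 216), (301.44117647058823, 217), (301.69135802469134, 218)] 
RI [(341.51666666666665, 210), (341.54237288135596, 211), (341.5925925925926, 212), (341.45098039215685, 213), (341.4020618556701, 214), (340.7586206896552, 215), (340.625, 216), (340.43689320388347, 217), (339.6875, 218)]
L centre (tool y,z) [-0.0108 -0.004 ] rms mm 0.29079013463356645
R centre (tool y,z) [-0.0104  0.0034] rms mm 0.32388072482361063
mid centres [-0.0106 -0.0003] sep [0.0004 0.0074]
L centre (tool y,z) [-0.0117 -0.0043] rms mm 0.26940415276197155
R centre (tool y,z) [-0.0113  0.0037] rms mm 0.30655533246217165
mid centres [-0.0115 -0.0003] sep [0.0004 0.0079]
```

```bash
python3 - <<'E'
from h import *
np.set_printoptions(precision=4,suppress=True)
im,d,m=load('w3')
big=cv2.resize(im[116:176,281:361],(800,600),interpolation=3)
c=np.array([.5765,.0055]);t=np.linspace(0,2*np.pi,60)
for r,z,col in [(.011,.082,(0,0,255)),(.015,.076,(0,200,0)),(.019,.060,(255,0,0))]:
    P=np.c_[c[0]+r*np.cos(t),c[1]+r*np.sin(t),np.full(60,z)];q=((proj(m,P)-[281,116]+.5)*10).astype(int)
    for a in q: cv2.circle(big,tuple(int(k) for k in a),2,col,-1)
cv2.imwrite('pics/w3y.png',big)
g=cv2.cvtColor(im,6).astype(float)
# rotor edge fit radial
C0=np.array([.575,.0053]);pts=[]
for a in np.arange(0,2*np.pi,.05):
    rr=np.arange(.044,.056,.0003);P=np.c_[C0[0]+rr*np.cos(a),C0[1]+rr*np.sin(a),np.full(len(rr),.048)]
    q=proj(m,P).astype(np.float32);v=cv2.remap(g.astype(np.float32),q[:,0],q[:,1],1).ravel()
    k=np.argmin(np.diff(cv2.blur(v.reshape(-1,1),(1,5)).ravel())); 
    if np.diff(v)[max(0,k-3):k+4].sum()<-15: pts.append(P[k,:2])
pts=np.array(pts)
from scipy.optimize import least_squares
s=least_squares(lambda q:np.hypot(*(pts-q[:2]).T)-q[2],[*C0,.05],loss='soft_l1',f_scale=.0005);print('rotor',s.x,len(pts))
C=cloud(m,d);P=C[125:165,300:345].reshape(-1,3);Q=P[P[:,2]>.0795];print('top pts',Q.mean(0),len(Q),(Q.max(0)+Q.min(0))/2)
E
```

```text
rotor [0.5765 0.0053 0.0496] 126
top pts [0.5756 0.0058 0.086 ] 524 [0.5713 0.0061 0.2337]
```

View pics/w3y.png

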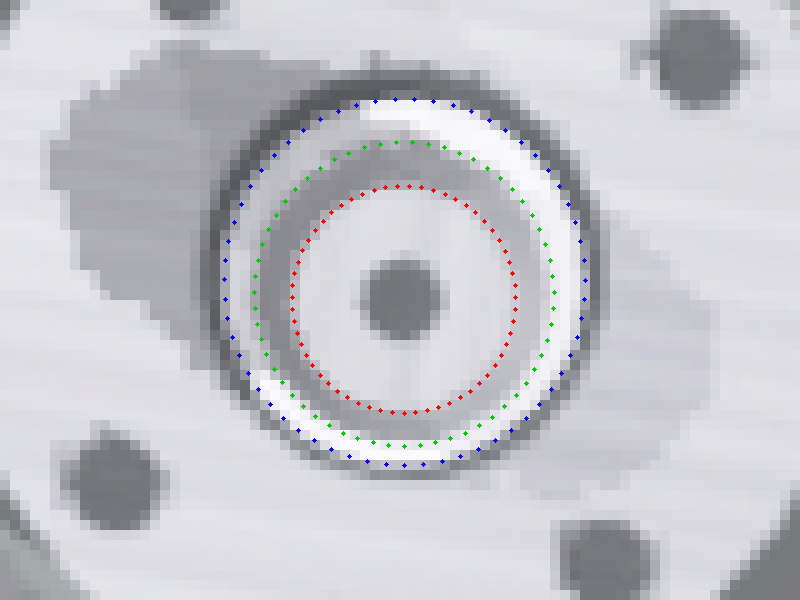

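```bash
python3 - <<'E'
from h import *
tipplan([.5765,.0054,.0965],tip=(.1077,-.0077,-.0003))
E
```

```text
tip now [ 0.4778 -0.2369  0.0526] shift tool xyz [-0.0419 -0.0631  0.2543] zang 81.51
```

{"op": "jog_arm", "data": {"deltas": [[-0.6, [-0.01, 0, 0], [0, 0, 0]], [-0.6, [-0.016, 0, 0], [0, 0, 0]], [-0.6, [-0.012, -0.002, 0.008], [0, 0, 0]], [-0.6, [-0.004, -0.006, 0.022], [0, 0, 0]], [-0.6, [0, -0.008, 0.032], [0, 0, 0]], [-0.6, [0, -0.009, 0.036], [0, 0, 0]], [-0.6, [0, -0.009, 0.038], [0, 0, 0]], [-0.6, [0, -0.009, 0.038], [0, 0, 0]], [-0.6, [0, -0.009, 0.034], [0, 0, 0]], [-0.6, [0, -0.006, 0.026], [0, 0, 0]], [-0.6, [0, -0.0035, 0.014], [0, 0, 0]], [-0.6, [0, -0.0015, 0.006], [0, 0, 0]], [-0.6, [0, 0, 0], [0, 0, 0]], [-0.6, [0, 0, 0], [0, 0, 0]], [-0.6, [0, 0, 0], [0, 0, 0]]]}}

```text
time_s: 17.82
position: [0.5653, 0.0064, 0.2039]
tool_rot: [[0.03, -0.988, 0.148], [-0.004, 0.148, 0.989], [-1.0, -0.031, 0.0]]
force: [0.1, -0.3, -2.0]
finger_gap: 0.375
```

```bash
cat > pv.py <<'E'
import sys
from h import *
np.set_printoptions(precision=4,suppress=True)
k=sys.argv[1]
p,R,s=pose();print(s['time_s'],p,zang(R),R[2],s['force'],s['finger_gap'],s['wrist_torque'])
tipplan([.5765,.0054,.0625],tip=(.1077,-.0077,-.0003))
im,d,m=cap('wrist','w'+k);np.savez('pics/p%s.npz'%k,p=p,R=R)
cv2.imwrite('pics/w%sz.png'%k,cv2.resize(im[175:265,260:380],(800,600),interpolation=3))
im,d,m=cap('scene','s'+k)
cv2.imwrite('pics/s%sz.png'%k,cv2.resize(im[150:250,250:370],(720,600),interpolation=3))
E
python3 pv.py 14
```

```text
17.825 [0.5653 0.0064 0.2039] 81.47295005319809 [-0.9995 -0.0306  0.    ] [ 0.0876 -0.2858 -2.0214] 0.37483024390527186 [ 0.003   0.076  -0.0034]
tip now [0.5761 0.0045 0.0965] shift tool xyz [0.034  0.0008 0.0009] zang 81.47
```

View pics/w14z.png

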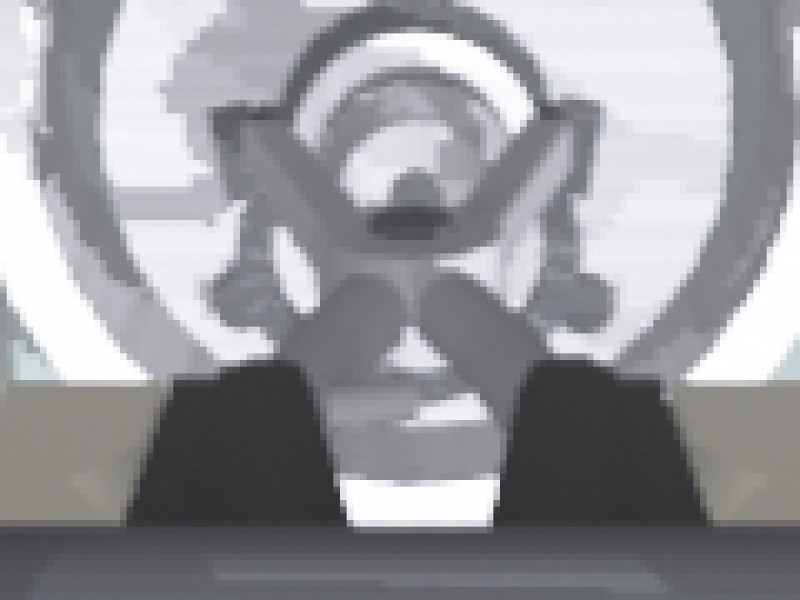

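View pics/s14z.png

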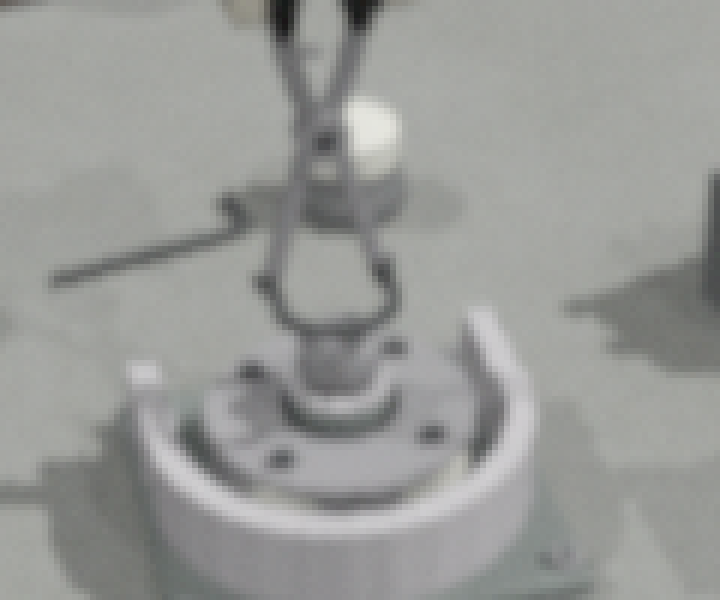

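```bash
cat > ov.py <<'E'
import sys
from h import *
k=sys.argv[1]; ax=np.array([.5765,.0054])
z=np.load('pics/p%s.npz'%k);p,R=z['p'],z['R']
t=np.linspace(0,2*np.pi,90)
def circ(r,h): return np.c_[ax[0]+r*np.cos(t),ax[1]+r*np.sin(t),np.full(90,h)]
def arcs(r,x):  # tool frame
    out=[]
    for sg in (-1,1):
        a=np.linspace(-2.0,2.0,60) # 0 = sideways
        P=np.c_[np.full(60,x),-.0112-r*np.sin(a),-.0003+sg*(.0037+r*np.cos(a))]
        P=P[np.abs(a)<1.6];out.append(P@R.T+p)
    return np.vstack(out)
for cam,(x0,y0,w,h,s) in {'w':(260,175,120,90,6.667),'s':(250,150,120,100,6)}.items():
    im,d,m=load(cam+k); big=cv2.resize(im[y0:y0+h,x0:x0+w],None,fx=s,fy=s,interpolation=3)
    for P,col in [(circ(.011,.082),(0,0,255)),(circ(.015,.076),(0,200,0)),(circ(.019,.06),(255,0,0)),(arcs(.0192,.1062),(0,255,255)),(arcs(.0142,.1062),(255,0,255))]:
        for q in (proj(m,P)-[x0,y0]+.5)*s:
            if 0<=q[0]<big.shape[1] and 0<=q[1]<big.shape[0]: cv2.circle(big,(int(q[0]),int(q[1])),1,col,-1)
    cv2.imwrite('pics/ov_%s%s.png'%(cam,k),big)
E
python3 ov.py 14
```

```text
(no output)
```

View pics/ov_w14.png

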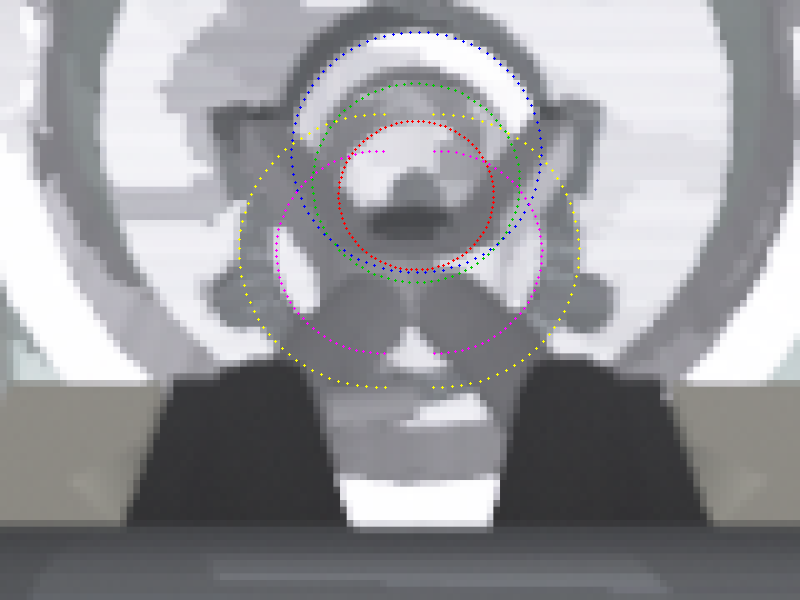

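View pics/ov_s14.png

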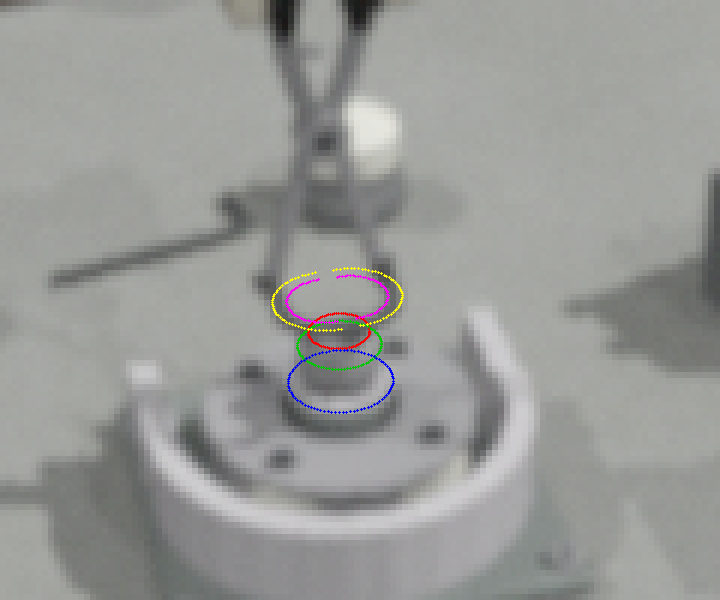

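{"op": "jog_arm", "data": {"deltas": [[-0.6, [0, 0.0007, 0.0009], [0, 0, 0]], [-0.6, [0.005, 0, 0], [0, 0, 0]], [-0.6, [0.006, 0, 0], [0, 0, 0]], [-0.6, [0.005, 0, 0], [0, 0, 0]], [-0.6, [0, 0, 0], [0, 0, 0]], [-0.6, [0, 0, 0], [0, 0, 0]], [-0.6, [0, 0, 0], [0, 0, 0]]]}}

```text
time_s: 18.8
position: [0.5655, 0.008, 0.188]
tool_rot: [[0.031, -0.989, 0.148], [-0.004, 0.147, 0.989], [-1.0, -0.031, 0.0]]
force: [0.1, -0.2, -1.4]
finger_gap: 0.371
```

```bash
python3 pv.py 15; python3 ov.py 15
```

```text
18.8 [0.5655 0.008  0.188 ] 81.5175980002167 [-0.9995 -0.0309  0.0001] [ 0.0709 -0.1587 -1.3882] 0.3706041894161739 [-0.0175  0.0862 -0.0187]
tip now [0.5764 0.0061 0.0806] shift tool xyz [ 0.0181  0.0003 -0.0007] zang 81.52
```

View pics/w15z.png

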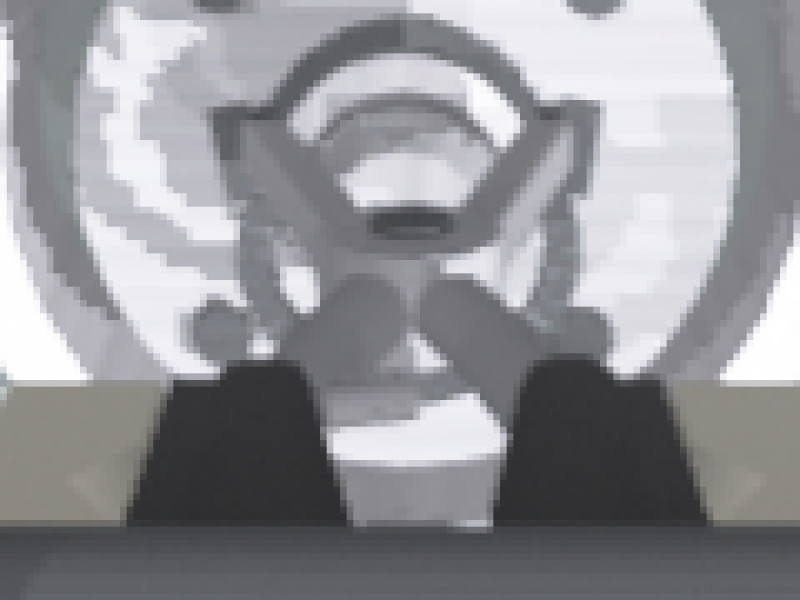

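View pics/ov_w15.png

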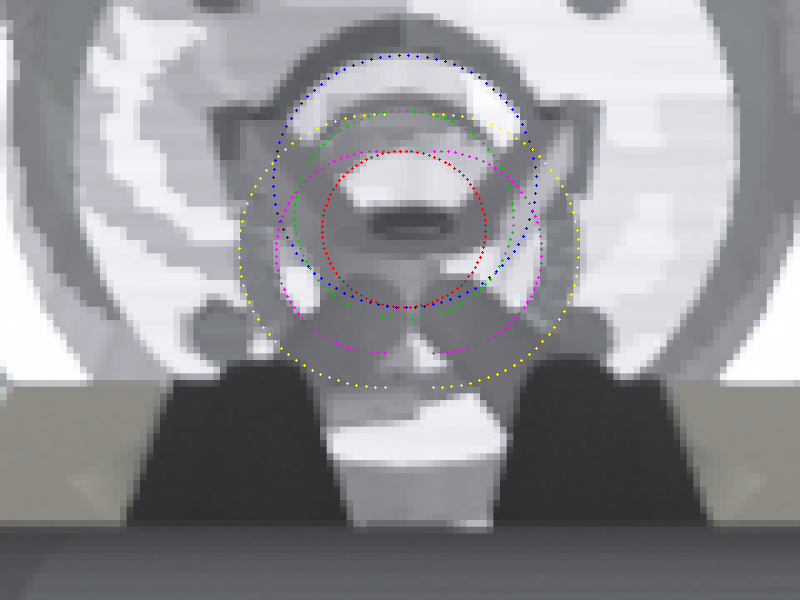

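View pics/s15z.png

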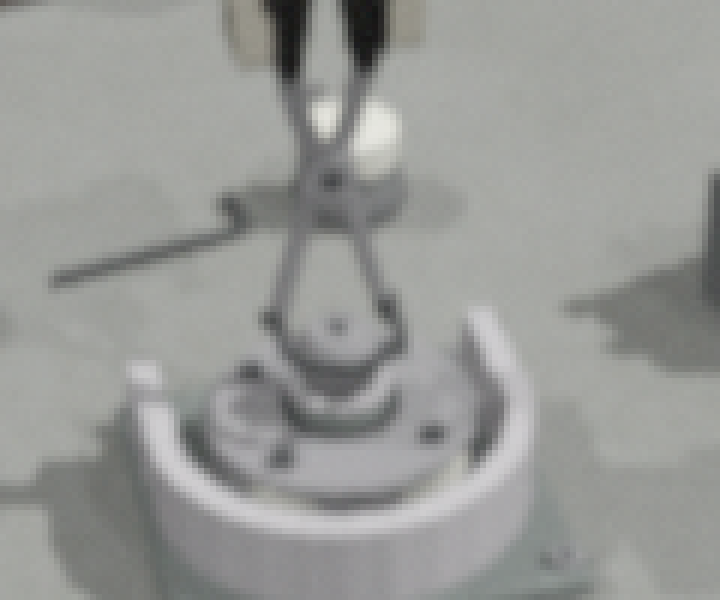

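{"op": "jog_arm", "data": {"deltas": [[-0.6, [0.003, -0.0003, 0], [0, 0, 0]], [-0.6, [0.004, 0, 0], [0, 0, 0]], [-0.6, [0.003, 0, 0], [0, 0, 0]], [-0.6, [0.003, 0, 0], [0, 0, 0]], [-0.6, [0.002, 0, 0], [0, 0, 0]], [-0.6, [0.001, 0, 0], [0, 0, 0]], [-0.6, [0, 0, 0], [0, 0, 0]], [-0.6, [0, 0, 0], [0, 0, 0]]]}}

```text
time_s: 19.9
position: [0.5662, 0.0079, 0.1719]
tool_rot: [[0.03, -0.989, 0.148], [-0.004, 0.147, 0.989], [-1.0, -0.031, 0.0]]
force: [-1.1, -1.4, -0.8]
finger_gap: 0.374
```

```bash
python3 pv.py 16; python3 ov.py 16
```

```text
19.9 [0.5662 0.0079 0.1719] 81.51752158737129 [-0.9995 -0.0308  0.0001] [-1.0551 -1.4408 -0.8463] 0.37364051273089377 [-0.0307  0.0661  0.0433]
tip now [0.5771 0.006  0.0645] shift tool xyz [ 0.002   0.0005 -0.0006] zang 81.52
```

View pics/w16z.png

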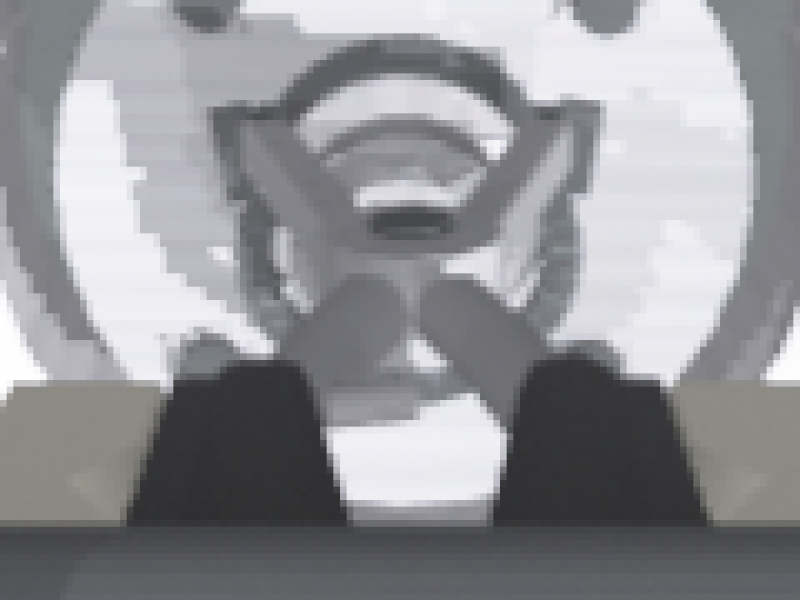

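View pics/ov_w16.png

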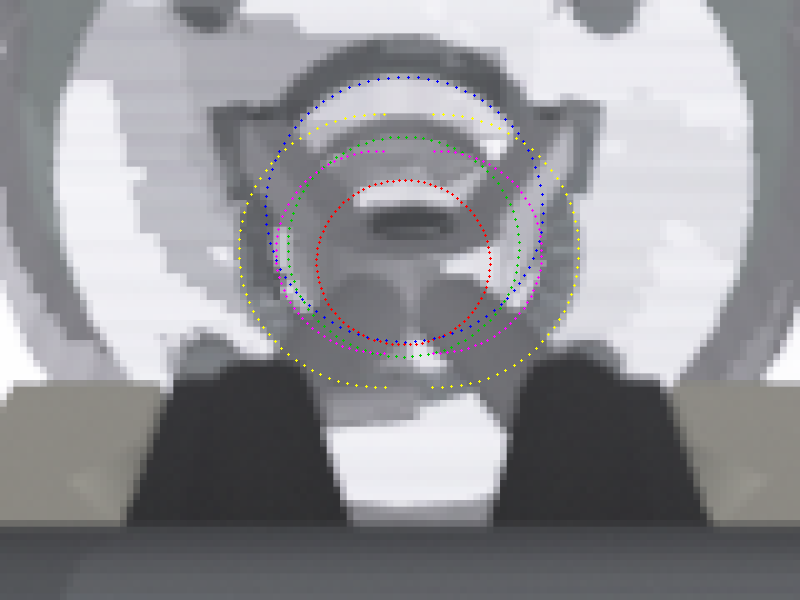

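View pics/s16z.png

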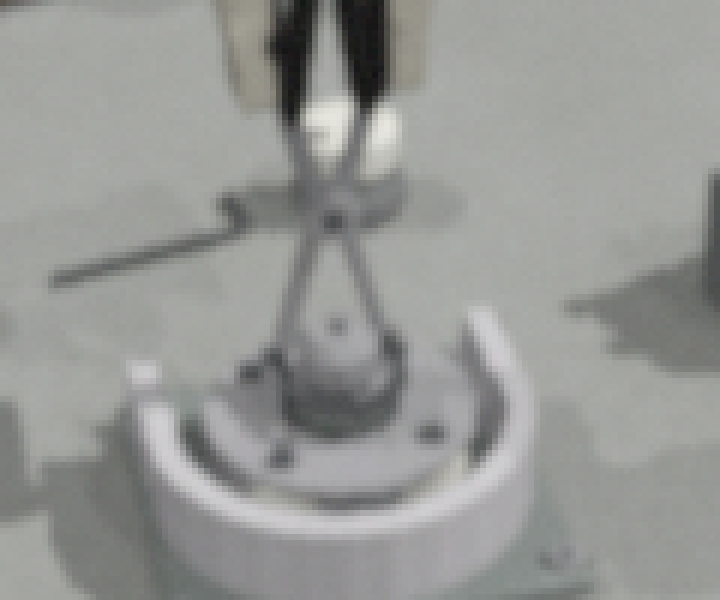

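```bash
python3 - <<'E'
from h import *
im,d,m=load('w16')
a=cv2.resize(im[200:235,290:350],(800,467),interpolation=0);cv2.imwrite('pics/w16y.png',a)
im,d,m=load('s16')
cv2.imwrite('pics/s16y.png',cv2.resize(im[195:225,288:324],(720,600),interpolation=3))
E
```

```text
(no output)
```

View pics/w16y.png

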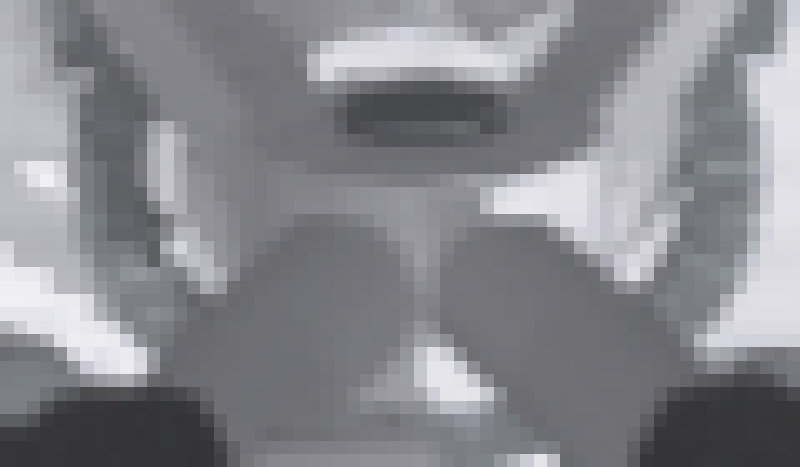

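View pics/s16y.png

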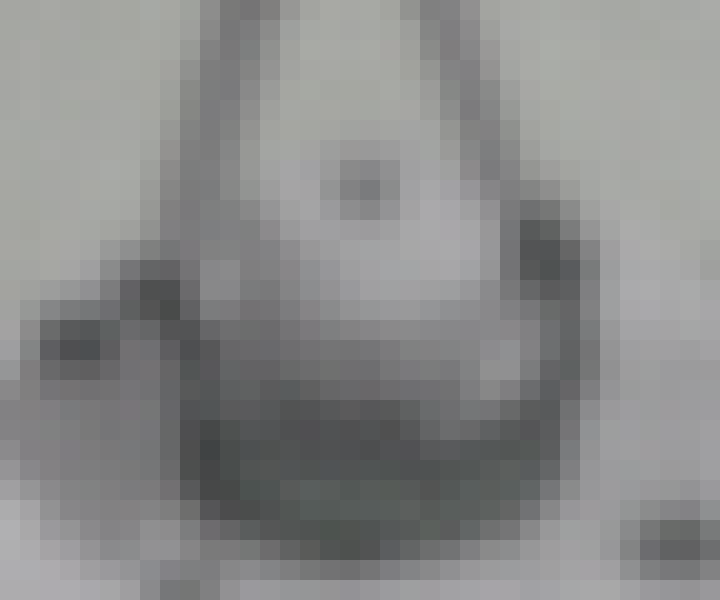

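{"op": "jog_arm", "data": {"deltas": [[-0.6, [0.0005, 0, 0], [0, 0, 0]], [-0.6, [0.0005, 0, 0], [0, 0, 0]], [-0.6, [0.0005, 0, 0], [0, 0, 0]], [-0.6, [0, 0, 0], [0, 0, 0]], [-0.6, [0, 0, 0], [0, 0, 0]], [-0.6, [0, 0, 0], [0, 0, 0]]]}}

```text
time_s: 20.75
position: [0.5662, 0.0079, 0.1703]
tool_rot: [[0.03, -0.989, 0.148], [-0.004, 0.147, 0.989], [-1.0, -0.031, 0.0]]
force: [0.6, -0.3, -1.3]
finger_gap: 0.376
```

```bash
python3 pv.py 17; python3 - <<'E'
from h import *
p,R,s=pose();print(s['force'],s['wrist_torque'],p)
im,d,m=load('w17')
a=cv2.resize(im[180:240,285:355],(700,600),interpolation=3);cv2.imwrite('pics/w17y.png',a)
im,d,m=load('s17')
cv2.imwrite('pics/s17y.png',cv2.resize(im[195:225,288:324],(720,600),interpolation=3))
E
```

```text
20.75 [0.5662 0.0079 0.1703] 81.51623515671383 [-0.9995 -0.0306  0.    ] [ 0.6146 -0.3089 -1.3342] 0.37625868959887876 [-0.0072  0.0583 -0.0184]
tip now [0.577  0.0059 0.0629] shift tool xyz [ 0.0004  0.0005 -0.0006] zang 81.52
[-0.94736387  0.32652699 -1.7971683 ] [-0.00830578  0.09574344 -0.0007154 ] [0.56619564 0.00786931 0.17028451]
```

View pics/w17y.png

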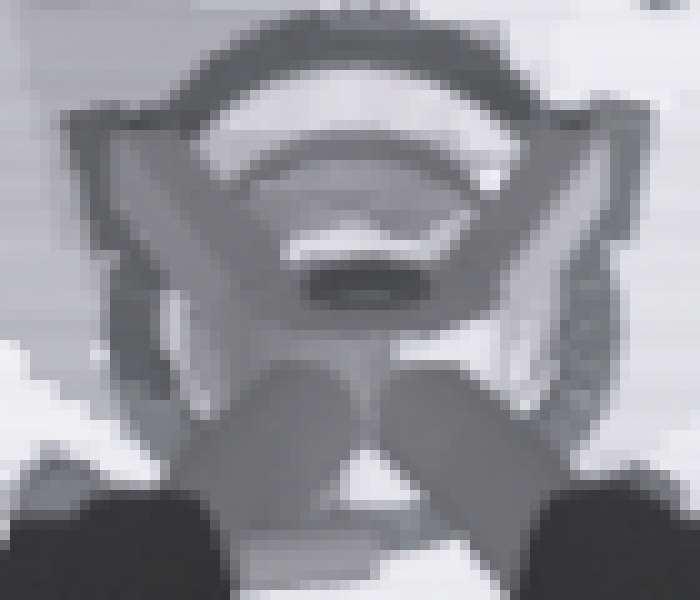

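View pics/s17y.png

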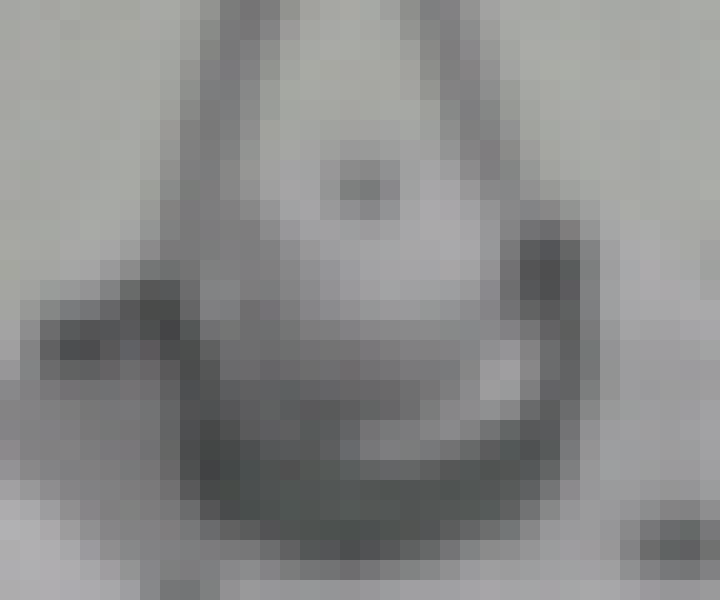

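{"op": "jog_arm", "data": {"deltas": [[-0.6, [0, 0, -0.0003], [0, 0, 0]], [-0.6, [0, 0, 0], [0, 0, 0]], [-0.6, [0, 0, 0], [0, 0, 0]], [-0.6, [0, 0, 0], [0, 0, 0]]]}}

```text
time_s: 21.35
position: [0.5662, 0.0076, 0.1703]
tool_rot: [[0.03, -0.989, 0.147], [-0.004, 0.147, 0.989], [-1.0, -0.031, 0.0]]
force: [0.6, 0.1, -2.1]
finger_gap: 0.377
```

```bash
python3 pv.py 18; python3 - <<'E'
from h import *
np.set_printoptions(precision=4,suppress=True)
for k in ('13','18'):
    im,d,m=load('w'+k);C=cloud(m,d)
    z=np.load('pics/p%s.npz'%k);p,R=z['p'],z['R']
    for n,pts in {'Lend':[(292,194),(292,196),(293,198)],'Rend':[(348,194),(348,196),(348,198)],'Lside':[(297,211),(298,213),(298,215),(299,218)],'Rside':[(344,211),(344,213),(344,215),(343,218)]}.items():
        Q=np.array([C[v,u] for u,v in pts]); print(k,n,Q[:,2],'rel TCP',np.median(Q[:,2])-p[2])
    if k=='18': print('shim z',np.median(C[188:191,315:328,2]))
    else: print('block z',np.median(C[197:199,310:330,2]))
E
```

```text
21.35 [0.5662 0.0076 0.1703] 81.51825398236728 [-0.9995 -0.0305  0.    ] [ 0.5965  0.0605 -2.0675] 0.37667942836098917 [0.0018 0.0899 0.0513]
tip now [0.577  0.0057 0.0629] shift tool xyz [ 0.0004  0.0004 -0.0003] zang 81.52
13 Lend [0.0557 0.0303 0.0557] rel TCP -0.10516985611295344
13 Rend [0.056  0.0566 0.0557] rel TCP -0.10492172608962125
13 Lside [0.0556 0.0554 0.0554 0.0552] rel TCP -0.10545296574865101
13 Rside [0.0564 0.0544 0.0545 0.0551] rel TCP -0.10609654202898725
block z 0.029428281137892878
18 Lend [0.066  0.0478 0.0665] rel TCP -0.10431803033376681
18 Rend [0.0654 0.0647 0.0653] rel TCP -0.10498013561179555
18 Lside [0.0662 0.0644 0.0653 0.0641] rel TCP -0.10546349002195243
18 Rside [0.0642 0.0652 0.0645 0.0642] rel TCP -0.10592786982453352
shim z 0.060171876591091605
```

View pics/w18z.png

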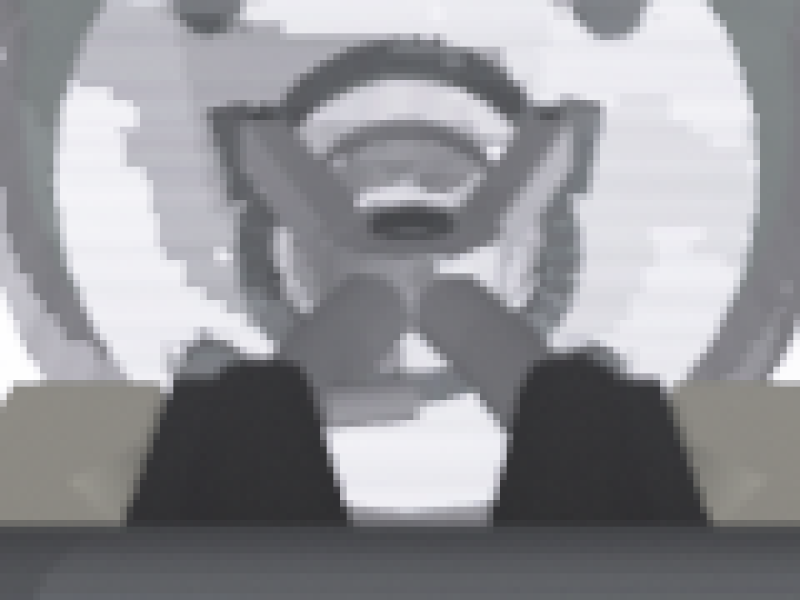

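{"op": "jog_arm", "data": {"deltas": [[-0.6, [0.0005, 0, 0], [0, 0, 0]], [-0.6, [0, 0, 0], [0, 0, 0]], [-0.6, [0, 0, 0], [0, 0, 0]], [-0.6, [0, 0, 0], [0, 0, 0]], [-0.6, [0, 0, 0], [0, 0, 0]]]}}

```text
time_s: 22.08
position: [0.5662, 0.0076, 0.1698]
tool_rot: [[0.03, -0.989, 0.148], [-0.004, 0.147, 0.989], [-1.0, -0.031, 0.0]]
force: [-0.4, -0.4, -1.8]
finger_gap: 0.376
```

```bash
python3 pv.py 19; python3 - <<'E'
from h import *
im,d,m=load('w19');C=cloud(m,d)
Q=[C[v,u,2] for u,v in [(297,211),(298,213),(298,215),(299,218),(344,211),(344,213),(344,215),(343,218),(292,194),(348,194),(348,198)]];print(np.round(Q,4),np.median(Q))
E
```

```text
22.075 [0.5662 0.0076 0.1698] 81.51679540576916 [-0.9995 -0.0306  0.0001] [-0.4094 -0.41   -1.7856] 0.3755823062282137 [-0.0198  0.128   0.0029]
tip now [0.577  0.0057 0.0624] shift tool xyz [-0.0001  0.0005 -0.0003] zang 81.52
[0.0639 0.065  0.0638 0.0633 0.0648 0.0636 0.0636 0.0646 0.064  0.0655
 0.0644] 0.06397882694418451
```

View pics/w19z.png

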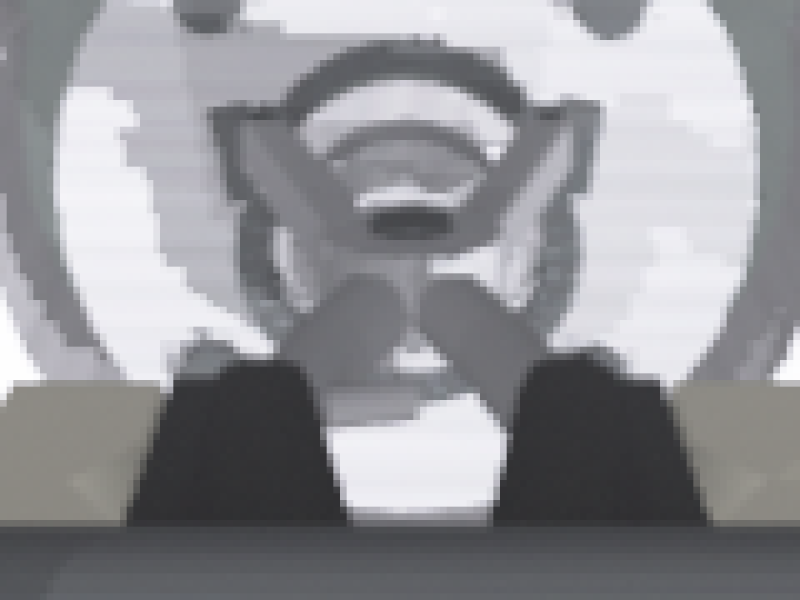

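View pics/s19.png

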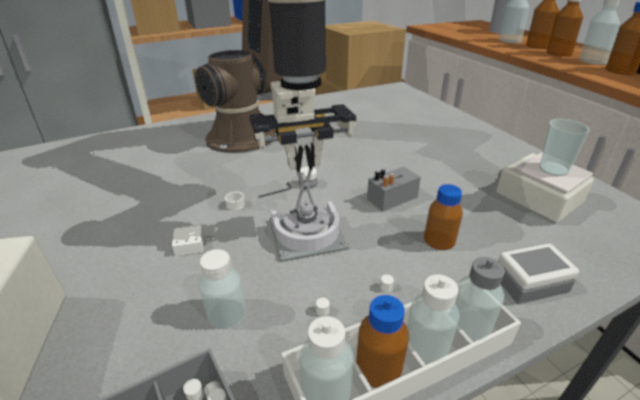

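```bash
python3 -c "
from station import bot
print(bot.job_done())"
```

```text
the job is handed in; nothing more can be done
None
```

I took the pliers from the stand, spread the lock ring in its gap, lifted it, and lowered it over the shaft stub. It is now held spread at groove height, with the gripper still squeezing. I handed the job in at about 22 s of the 58 s allowed; no verdict was reported.

The last checks before handing in:

- **Height:** the ring's mid-thickness is at about 62.4 mm and the groove centre is at 62.5 mm. Wrist depth puts the ring's top at about 64.0 mm, so its underside is about 1 mm above the shim.
- **Not pressed down:** the vertical force was about -1.8 N, roughly the weight of the pliers and ring, with no sign of contact.
- **Spread:** the finger opening has held at 33 mm since the squeeze stopped moving, before the lift. The description gives 30 mm at the stop, so the fingers stopped slightly wider. I took that to be the stop because the tips measured about 40 mm or a little more apart.
- **Position over the shaft:** the ring is within about 0.5 mm of the shaft axis, and both side gaps in the wrist picture look about equal at about 2 mm. The clearance at the back is computed rather than seen, because the pliers hide it. The scene camera hinted at an offset of up to 0.7 mm towards +y. I corrected 0.3 mm of that and kept the wrist measurement, which is finer.
- **Level:** depth readings across the ring vary by about 1–2 mm with noise. The gap ends looked perhaps 1 mm higher than the sides before the last 0.5 mm of lowering, so a small pitch of a degree or two cannot be ruled out.
- **Other things on the bench:** nothing looks displaced in the last scene picture.

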